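Close the junction box with its snap-in cover

TASK

Lift the spanner off the open junction box and lay it flat on the bench. Then lay the cover that fits into the opening, rib upward, without dropping it, and press it down until both end catches have snapped over it and it sits level, fully home on its ledge. Leave the shorter cover where it lies.

Things in the scene. Friction and masses are not known exactly. Their poses are not given: they have to be found in the camera images.
- junction_box: Grey plastic box, open on top, 106 mm (x) x 179 mm (y, long axis) x 56 mm high, fixed on a 150 x 232 x 15 mm plywood board. Origin: underside of the board at its centre, on the bench; z up. Rim 71 mm above the origin. The opening is a recess 94 (x) x 163 mm (y), 8 mm deep, with a ledge all round that carries the cover. Small terminals inside reach 39 mm above the origin.
- seat (a point): Centre of the recess at ledge level, 63 mm above the box's origin, axes as the box: the middle of the fitted cover's underside belongs here.
- cover_long: The cover that fits: grey plate 90 mm (x) x 160 mm (y, long axis) x 8 mm, 0.25 kg, rounded edges; on the middle of its top a grip rib 14 mm wide (x), 56 mm long (y), rising 20 mm above the plate (rib top 28 mm above the underside). Origin: centre of the underside; z points out of the rib side. Either end fits either end of the box.
- cover_short: A cover for another box, the same but only 120 mm long; origin and axes alike. It stays where it is.
- spanner: Flat steel spanner 133 mm long (y), 18 mm wide (x), 8 mm thick, lying across the box on its two long rims. Origin: centre of its underside.
- end_a (a point): Axis of the roller catch in the middle of the box's +y end, 72 mm above the box's origin: spring roller 8 mm thick, 36 mm long along x, between two cheeks that guide the cover's end (59 mm over both, 81.75 to 105.5 mm from the box's middle, flared tops 96 mm above the origin). A cover laid on both rollers lies 11 mm too high; about 5 N at each end snaps it under them.
- end_b (a point): The same on the roller catch at the box's -y end (81 mm from the box's middle).

How it is judged:
At the end, for the whole second after the job is handed in: Long cover rib up in the recess: underside within 2 mm of the ledge, centre within 5 mm of the recess centre, tilt under 0.02 rad, turned under 0.06 rad from the box; spanner flat on the bench (origin under 11 mm high); both at rest; short cover within 30 mm of its start (z of cover_long in the frame of seat between -0.002 and 0.002 m and horizontal distance between cover_long and seat below 0.005 m and angle between cover_long's own z axis and vertical below 0.02 rad and angle between the y axis of cover_long and the y axis of junction_box, either way round below 0.06 rad and linear speed of each of cover_long, spanner below 0.02 m/s and height (world z) of spanner between -0.005 and 0.011 m and distance of cover_short from where it was at the start of the episode below 0.03 m); the robot touches nothing.
It fails at once if the long cover is dropped or thrown: it moves faster than 0.7 m/s while the fingers do not touch it (linear speed of cover_long above 0.7 m/s and contact force between the fingers and cover_long below 0.2 N).
It also fails if it takes over 69 s, if anything falls off the work surface, if the arm or the gripper's body presses on something with over 40 N, if the wrist force passes 120 N, or if a joint passes its speed limit or range.

ROBOT

A 7-joint arm with a two-finger parallel gripper is mounted at the origin on a cart in front of the work surface, level with it; the furniture and walls round the work are solid. World frame = base frame: x ahead of the robot, y to its left, z up, the work surface at z = 0. Lengths are in m, angles in rad, forces in N, time in s.
With the tool pointing down it reaches from about 0.425 to 1.025 m from the base axis. Payload 9.4 kg.
Tool frame: the origin (TCP) lies midway between the tips of the shut fingers; the grasp point (between the pads) lies 19 mm behind it; x points along the fingers, z is the direction in which the jaws open and shut, and the axes are right-handed (so a half turn about x gives the same grasp; the last joint's range is limited). The gripper opens to 93 mm and grips with 3 to 60 N. Pads are 15 mm wide; open, the fingers measure 128 mm over their backs; the gripper's body (75 mm by 188 mm) begins 65 mm behind the grasp point.
Start: joints at [-1.224, 0.599, -0.003, 1.599, 0.002, 0.943, -0.08], TCP at [0.298, 0.661, 0.184] pointing down, gripper open.
Joint ranges: [-2.57, 2.57], [-0.35, 1.97], [-1.29, 1.29], [0.11, 2.56], [-1.05, 4.19], [0.11, 1.86], [-2.63, 2.63]. Speed limits (rad/s): [2.22, 2.22, 3.01, 3.01, 3.14, 3.14, 3.14].

INTERFACE

Orientations are given as a unit quaternion [x, y, z, w].
In Python, from plant import sense, snapshot, hand_in gives the robot as it stands. The module is installed in compiled form; this text tells all that it offers.
- The arm moves only by the tool send_rows, never from a script. Its argument "increments" is one flat list of numbers, 4 for each row, row after row: the shift along the tool's x, y, z normalised to -1 to 1, where 1 is 0.1 m, then the turn about the tool's x normalised to -1 to 1, where 1 is 45 degrees. A call has 1 to 20 rows; each row is the pose to reach, as a shift and turn from the pose commanded when the call began, along the tool's axes at that moment; what a row does not reach only later rows make up. A row lasts 1/8 s, in which the tool goes at most 62.5 mm and 10.7 degrees, less where a joint would pass 70% of its speed; a pose out of reach is approached as far as the arm can. A call with a number of a shift or a turn outside -1 to 1 is refused whole. A call with a gripper value outside its range is refused whole. "claw" is the opening, from 0 (shut) to 1 (fully open), set as the call begins (left out, the last holds). The fingers move at their own pace and stop on an object; "force" is the grip in N (left out, the last holds). Time passes only in rows, so rows that repeat a pose let the fingers close. It gives the time, the measured TCP pose, the force and the opening at its end, in the units of the state.
- sense(): the state, without advancing time (a new reading comes with each control period).
- snapshot(name): name is "scene" or "side" or "wrist"; returns a dict with "image" (400x640x3 uint8, red, green, blue), "z_map" (400x640 float32, m along the optical axis (not along the pixel's ray), 0 where there is no reading), "mtx" (3x3 intrinsics, pixels), "k1" (the pictures are not rectified: a ray, as slopes to the right and down, at radius r is drawn at 1 + k1 r^2 times it, then the intrinsics apply), "R" (3x3) and "t" (3): a world point X has camera coordinates R X + t; the wrist camera has in their place "hand_eye" (4x4, takes a point from camera to tool coordinates, whose origin is the TCP and whose axes are the tool frame's). Camera axes: x right, y down, z forward; pixel columns grow to the right and rows downward; lengths in m; the calibration is good to about 2 mm. A picture is of the moment at which its call begins: read the wrist's pose just before it.
- hand_in(): hands the job in, once; it reports no verdict.
The state is a dict: "time_s": time; "joint_positions": joint angles; "dq": joint speeds; "tau": joint torques, N m; "tcp_pos": TCP position; "eef_rot": TCP orientation; "ft_force": force on the tool from outside, world axes, zero at the start; "wrist_torque": the same for the moment, N m; "width": opening from 0.0 (shut) to 1.0 (fully open).
Only numpy, scipy, OpenCV 4.12 (cv2) and the standard library are available. Lean on these libraries where they do the work, as an engineer would, in place of code of your own. Each camera call takes 0.05 s, during which the arm holds its last target.

## Working session

There is one attempt and no reset: what is moved stays moved. The work goes in short steps, Python scripts to look and compute and a tool call to move; the robot and the scene stay as the last step left them, time stands still between calls to the robot, and variables do not carry over. Pictures are saved under pics/ and viewed, and the job is handed in when it is done.

Besides the shell and the picture viewer there is one more tool, called after "Emit:" by a JSON object that holds its "name" and its "arguments", one argument or row to a line. send_rows: Moves the arm, as the interface text tells. Its arguments: {"type":"object","properties":{"increments":{"type":"array"},"claw":{"type":"number"},"force":{"type":"number"}},"required":["increments"]}

```bash
mkdir -p pics; python3 - <<'E'
from plant import sense,snapshot
import cv2
s=sense();print({k:(v if not hasattr(v,'tolist') else v.tolist()) for k,v in s.items()})
for n in("scene","side","wrist"):
    d=snapshot(n);cv2.imwrite(f"pics/{n}0.png",d["image"][:,:,::-1])
    print(n,{k:d[k] for k in d if k not in("image","z_map")})
E
```

```text
{'time_s': 0.0, 'joint_positions': [-1.223704259810971, 0.6001219948715598, -0.0025306872555186832, 1.600104594003109, 0.001819510163135117, 0.942910399333156, -0.0798076455457465], 'dq': [-0.001097604215245273, -0.0002764426090947204, 0.0007717099903184794, 0.0014214101872103463, -0.0006429500519026302, 0.0003505031364380363, 0.00016809630155587376], 'tau': [-0.00041926317862817086, -76.50982618331909, 1.496974155306816, -25.235973000526428, -0.052519761957228184, 0.016790832742117345, 0.00017781975657271687], 'tcp_pos': [0.2979490241012087, 0.6603636038486239, 0.18327149281321897], 'eef_rot': [-0.38401840396017567, 0.59438775276234, 0.3833322193412949, 0.593539783334607], 'ft_force': [-0.29628455394960546, -0.23642621124877614, 0.21142442046941895], 'wrist_torque': [0.018556400483797954, -0.008078702514843402, -0.016345897954948084], 'width': 0.9975652916363124}
scene {'mtx': array([[386.74764708,   0.        , 309.22615023],
       [  0.        , 386.74764708, 198.68077548],
       [  0.        ,   0.        ,   1.        ]]), 'k1': 0.01318959020511164, 'R': array([[-0.84887793, -
[... 421 characters left out ...]
,
       [-0.13028732,  0.4755477 , -0.86998827],
       [ 0.18840197, -0.84960547, -0.4926208 ]]), 't': array([0.47491618, 0.14815492, 1.37642033])}
wrist {'mtx': array([[349.93273386,   0.        , 321.86577682],
       [  0.        , 349.93273386, 200.91025967],
       [  0.        ,   0.        ,   1.        ]]), 'k1': 0.022161395635687392, 'hand_eye': array([[-1.93090434e-03, -2.68856872e-01,  9.63178205e-01,
        -1.99952913e-01],
       [-4.71123601e-04, -9.63179649e-01, -2.68858220e-01,
         7.48164901e-02],
       [ 9.99998025e-01, -9.72915487e-04,  1.73314294e-03,
        -4.80018491e-04],
       [ 0.00000000e+00,  0.00000000e+00,  0.00000000e+00,
         1.00000000e+00]])}
```

View pics/scene0.png

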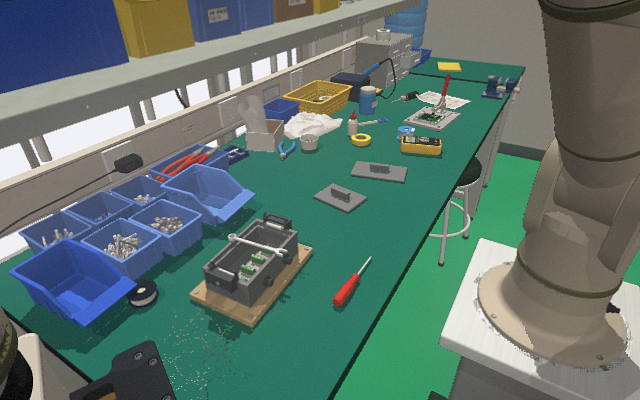

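View pics/side0.png

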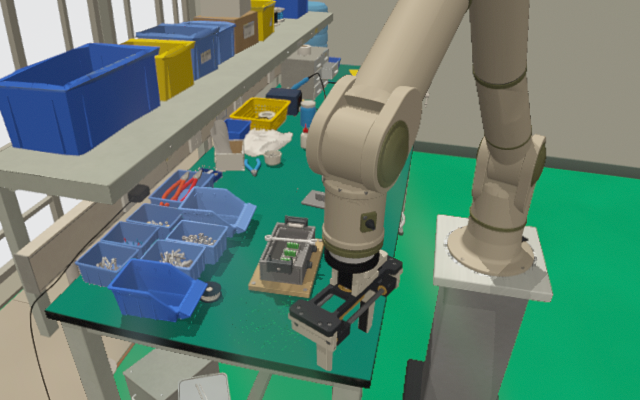

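View pics/wrist0.png

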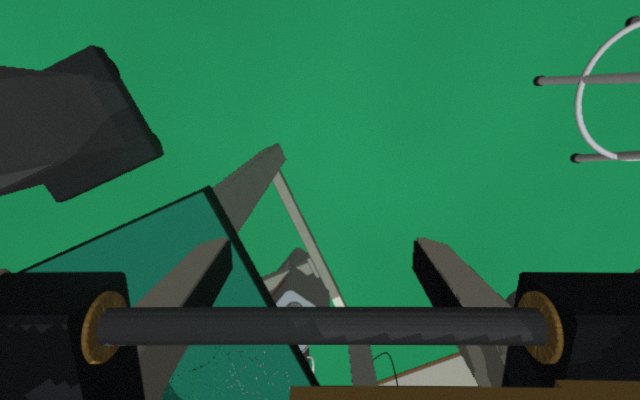

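The scene picture shows the box at about (255,265) with the spanner across it at (258,245), two ribbed covers at (340,198) and (380,172), and clear bench around a red screwdriver at (350,285). The wrist camera currently looks past the bench edge.

```bash
cat > h.py <<'E'
import numpy as np,cv2
from scipy.spatial.transform import Rotation as Ro
from plant import sense,snapshot
def pose(s=None):
    s=s or sense(); return np.array(s["tcp_pos"]),Ro.from_quat(s["eef_rot"]).as_matrix()
def cam(d,p=None):
    # returns Rwc, c : world = Rwc@cam + c
    if "R" in d: R=np.array(d["R"]);return R.T,-R.T@np.array(d["t"])
    H=np.array(d["hand_eye"]);t,R=p;return R@H[:3,:3],R@H[:3,3]+t
def rays(d,uv):
    uv=np.asarray(uv,float).reshape(-1,1,2)
    n=cv2.undistortPoints(uv,d["mtx"],np.array([d["k1"],0,0,0.])).reshape(-1,2)
    return np.c_[n,np.ones(len(n))]
def onplane(d,uv,z,p=None):
    R,c=cam(d,p);w=rays(d,uv)@R.T;k=(z-c[2])/w[:,2];return c+w*k[:,None]
def cloud(d,p=None):
    h,w=d["z_map"].shape;u,v=np.meshgrid(np.arange(w),np.arange(h))
    r=rays(d,np.c_[u.ravel(),v.ravel()]);R,c=cam(d,p)
    X=(r*d["z_map"].reshape(-1,1))@R.T+c;X[d["z_map"].ravel()==0]=np.nan
    return X.reshape(h,w,3)
def snap(n,tag):
    p=pose();d=snapshot(n);cv2.imwrite(f"pics/{tag}.png",d["image"][:,:,::-1]);return d,p
E
python3 - <<'E'
from h import *
d,p=snap("scene","s1");X=cloud(d)
for name,(u,v) in dict(boxin=(255,265),sp=(258,245),c1=(340,198),c2=(380,172),bench=(300,350),board=(200,297),sd=(345,295),b2=(330,240)).items(): print(name,X[v,u].round(3))
im=d["image"][:,:,::-1]
c=cv2.resize(im[145:335,180:420],None,fx=3.2,fy=3.2,interpolation=cv2.INTER_CUBIC)
cv2.imwrite("pics/s1c.png",c[:600,:800])
# flat plate points 
m=(abs(X[:,:,2]-0.008)<0.004)
print(m.sum())
E
```

```text
boxin [0.519 0.207 0.023]
sp [0.511 0.199 0.074]
c1 [ 0.498 -0.127  0.008]
c2 [ 0.465 -0.318  0.005]
bench [0.339 0.314 0.   ]
board [0.56  0.325 0.015]
sd [0.325 0.178 0.015]
b2 [ 0.439  0.032 -0.   ]
7060
```

View pics/s1c.png

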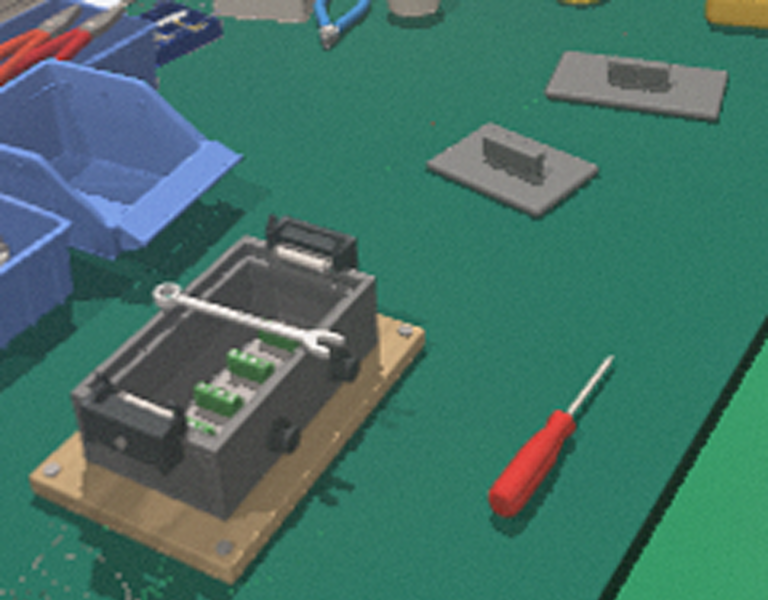

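The crop shows the box (long axis from lower left to upper right), the spanner across its middle, and both covers rib up; the longer one is farther away at (637,85). Next, numbers from it.

```bash
python3 - <<'E'
from h import *
d,p=snap("scene","s2");X=cloud(d);im=d["image"];hsv=cv2.cvtColor(im,cv2.COLOR_RGB2HSV)
def rect(m,z,name):
    m=m.astype(np.uint8);n,l,st,ce=cv2.connectedComponentsWithStats(m)
    i=1+np.argmax(st[1:,4]);c,_=cv2.findContours((l==i).astype(np.uint8),cv2.RETR_EXTERNAL,cv2.CHAIN_APPROX_NONE)
    P=onplane(d,max(c,key=len).reshape(-1,2),z)[:,:2]
    r=cv2.minAreaRect((P*1000).astype(np.float32));print(name,st[i],np.round(r[0],1),np.round(r[1],1),round(r[2],1),np.round(cv2.boxPoints(r)).tolist());
def near(x,y,r): return np.hypot(X[:,:,0]-x,X[:,:,1]-y)<r
g=(hsv[:,:,1]<60)
Z=X[:,:,2]
rect(near(.498,-.127,.1)&g&(Z<.016)&(Z>.003),.008,"c1")
rect(near(.465,-.318,.12)&g&(Z<.016)&(Z>.003),.008,"c2")
rect(near(.498,-.127,.1)&g&(Z>.02),.028,"rib1")
rect(near(.465,-.318,.12)&g&(Z>.02),.028,"rib2")
b=near(.51,.2,.2)&(hsv[:,:,0]>8)&(hsv[:,:,0]<25)&(hsv[:,:,1]>60)
rect(b,.015,"board")
rect(near(.51,.2,.15)&(im.min(2)>125)&(hsv[:,:,1]<40)&(Z>.06),.079,"spanner")
rect(near(.51,.2,.15)&(Z>.064)&(Z<.076),.071,"rim")
s=near(.51,.2,.15)&(Z>.085);print("hi",X[s][:,:].min(0),X[s].max(0),s.sum())
E
```

```text
c1 [314 183  53  29 678] [ 502.4 -133.5] [ 90.1 120.4] 81.1 [[436.0, -169.0], [555.0, -187.0], [569.0, -98.0], [450.0, -80.0]]
c2 [350 161  57  21 700] [ 469.8 -319.4] [157.7  94.7] 13.9 [[382.0, -292.0], [405.0, -384.0], [558.0, -346.0], [535.0, -254.0]]
rib1 [331 186  19  10  91] [ 501.5 -131.9] [23.1 59.2] 81.8 [[471.0, -139.0], [529.0, -148.0], [532.0, -125.0], [474.0, -116.0]]
rib2 [370 162  20   7  72] [ 468.7 -317.6] [54.9 25.9] 14.4 [[439.0, -312.0], [445.0, -337.0], [499.0, -323.0], [492.0, -298.0]]
board [ 189  243  124   84 2138] [514.5 214.3] [154.4 236.4] 3.4 [[430.0, 328.0], [444.0, 92.0], [599.0, 101.0], [585.0, 337.0]]
spanner [228 229  69  27 301] [517.4 174.9] [131.5  81.5] 8.3 [[446.0, 206.0], [458.0, 125.0], [588.0, 144.0], [577.0, 225.0]]
rim [ 202  218   96   72 1121] [516.4 209. ] [126.7 221.2] 0.1 [[453.0, 319.0], [453.0, 98.0], [580.0, 99.0], [579.0, 320.0]]
hi [0.48309987 0.10775953 0.08500876] [0.55311912 0.31393515 0.09580399] 73
```

```bash
cat >> h.py <<'E'
def plan(tx,ty,tz,zdir_deg=None):
    """increments needed (units) to bring TCP to target, and tool z axis to world heading (mod 180)"""
    t,R=pose();v=R.T@(np.array([tx,ty,tz])-t)/0.1
    yaw=np.degrees(np.arctan2(R[1,2],R[0,2]));o=[round(float(a),3) for a in v]
    if zdir_deg is not None:
        dz=(zdir_deg-yaw+90)%180-90   # world ccw; tool x is down => negative turn
        o.append(round(float(-dz/45),3))
    s=sense();print("t",round(s["time_s"],2),"tcp",t.round(4),"x-axis",R[:,0].round(3),"zhead",round(float(yaw),2),"need",o,"q7",round(s["joint_positions"][6],2),"w",round(s["width"],3),"F",np.round(s["ft_force"],1))
E
python3 - <<'E'
from h import *
plan(.50,.20,.28,93.4)
E
```

```text
t 0.25 tcp [0.298  0.6606 0.1837] x-axis [-0.    -0.001 -1.   ] zhead 65.72 need [-0.96, -3.735, -3.369, -0.615] q7 -0.08 w 0.997 F [-0.6 -0.4 -0.6]
```

Emit:
{"name": "send_rows", "arguments": {
  "increments": [-0.3, -0.95, -0.85, 0, -0.3, -0.95, -0.85, 0, -0.3, -0.95, -0.85, 0]
}}

```text
time_s: 0.62
tcp_pos: [0.3534, 0.5402, 0.2156]
eef_rot: [-0.382, 0.595, 0.381, 0.596]
ft_force: [0.5, 0.5, 0.4]
width: 1.002
```

Emit:
{"name": "send_rows", "arguments": {
  "increments": [-0.3, -0.95, -0.85, 0, -0.3, -0.95, -0.85, 0, -0.3, -0.95, -0.85, 0]
}}

```text
time_s: 1.0
tcp_pos: [0.404, 0.4244, 0.2453]
eef_rot: [-0.382, 0.594, 0.382, 0.596]
ft_force: [-0.7, -0.1, -0.6]
width: 1.001
```

Emit:
{"name": "send_rows", "arguments": {
  "increments": [-0.3, -0.6, -0.85, 0, -0.3, -0.6, -0.85, 0, -0.3, -0.6, -0.85, 0]
}}

```text
time_s: 1.38
tcp_pos: [0.4221, 0.3241, 0.2751]
eef_rot: [-0.383, 0.594, 0.383, 0.595]
ft_force: [-0.2, 0.3, 0.3]
width: 0.998
```

```bash
python3 - <<'E'
from h import *
plan(.50,.20,.28,93.4)
d,p=snap("wrist","w1")
E
```

```text
t 1.38 tcp [0.4221 0.3241 0.2751] x-axis [ 0.001  0.001 -1.   ] zhead 65.53 need [-0.049, -1.223, -0.807, -0.619] q7 0.39 w 0.998 F [-0.2  0.3  0.3]
```

View pics/w1.png

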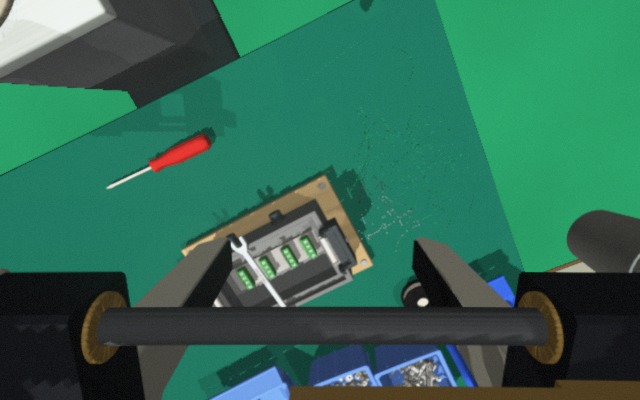

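The wrist picture shows the spanner from (237,240) to about (285,305), partly behind the gripper rod; I'll go farther out in +x and turn in line so that box and spanner appear in the clear upper part.

Emit:
{"name": "send_rows", "arguments": {
  "increments": [-0.2, -1, -0.8, -0.25, -0.2, -1, -0.8, -0.5, -0.2, -1, -0.8, -0.6, -0.2, -1, -0.8, -0.6]
}}

```text
time_s: 1.92
tcp_pos: [0.4798, 0.2127, 0.2937]
eef_rot: [-0.511, 0.488, 0.512, 0.488]
ft_force: [-0.7, 0.8, -0.1]
width: 1.0
```

Emit:
{"name": "send_rows", "arguments": {
  "increments": [-0.2, -1, 0, 0, -0.2, -1, 0, 0, -0.2, -1, 0, 0]
}}

```text
time_s: 2.3
tcp_pos: [0.5808, 0.2193, 0.313]
eef_rot: [-0.511, 0.488, 0.512, 0.488]
ft_force: [-0.8, -0.2, -0.4]
width: 1.0
```

```bash
python3 - <<'E'
from h import *
plan(.60,.20,.30,93.4)
d,p=snap("wrist","w2")
E
```

```text
t 2.3 tcp [0.5808 0.2193 0.313 ] x-axis [-0.  0. -1.] zhead 92.65 need [0.13, -0.183, -0.202, -0.017] q7 1.17 w 1.0 F [-0.8 -0.2 -0.4]
```

View pics/w2.png

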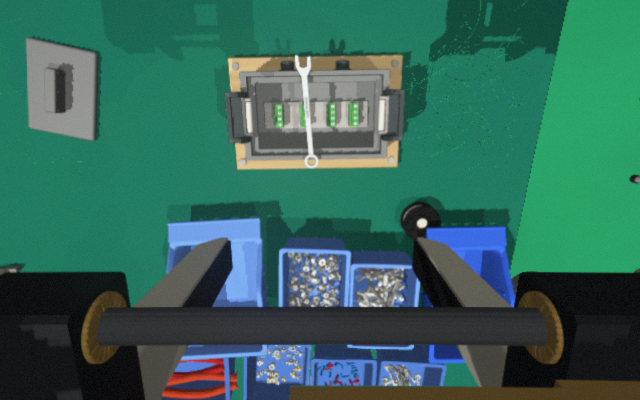

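The whole box is in view (corners of the board about (229,57), (403,56), (398,167), (238,168)), with the spanner from (304,58) to (312,163), and cheeks at both ends. Measuring.

```bash
python3 - <<'E'
from h import *
d,p=snap("wrist","w3");X=cloud(d,p);im=d["image"];hsv=cv2.cvtColor(im,cv2.COLOR_RGB2HSV)
Z=X[:,:,2]
def rect(m,z,name):
    m=m.astype(np.uint8);n,l,st,ce=cv2.connectedComponentsWithStats(m)
    i=1+np.argmax(st[1:,4]);c,_=cv2.findContours((l==i).astype(np.uint8),cv2.RETR_EXTERNAL,cv2.CHAIN_APPROX_NONE)
    P=onplane(d,max(c,key=len).reshape(-1,2),z,p)[:,:2]
    r=cv2.minAreaRect((P*1000).astype(np.float32));print(name,st[i],np.round(r[0],1),np.round(r[1],1),round(r[2],1),np.round(cv2.boxPoints(r)).tolist());
reg=np.zeros(Z.shape,bool);reg[40:185,210:420]=1
rect(reg&(hsv[:,:,0]>8)&(hsv[:,:,0]<25)&(hsv[:,:,1]>60),.015,"board")
sp=reg&(im.min(2)>140)&(hsv[:,:,1]<40)&(Z>.066)
sp[:,:285]=0;sp[:,330:]=0
rect(sp,.079,"spanner");print("spz",np.nanmedian(Z[sp]))
rect(reg&(Z>.064)&(Z<.076),.071,"rim")
hi=reg&(Z>.085)
for s in(slice(210,300),slice(330,420)):
    m=np.zeros_like(hi);m[:,s]=hi[:,s];rect(m,.096,"cheek");print(np.nanmedian(Z[m]))
for u,v in[(240,60),(390,62),(300,78),(345,140),(308,110),(312,161),(304,62)]: print(u,v,X[v,u].round(4))
cv2.imwrite("pics/w3c.png",cv2.resize(im[40:185,210:420,::-1],None,fx=3.8,fy=3.8,interpolation=cv2.INTER_CUBIC))
E
```

```text
board [ 311   58   92   34 1296] [465.5 260.4] [ 41.4 121.1] 2.5 [[442.0, 320.0], [447.0, 199.0], [489.0, 201.0], [483.0, 322.0]]
spanner [285  58  33 112 744] [520.3 192. ] [130.3  30.5] 6.5 [[454.0, 200.0], [457.0, 170.0], [587.0, 184.0], [583.0, 214.0]]
spz 0.075861687971711
rim [ 240   70  151   30 1106] [482.7 206.7] [ 32.  178.7] 3.5 [[461.0, 295.0], [472.0, 117.0], [504.0, 118.0], [493.0, 297.0]]
cheek [236  94   9   6  43] [501.4 122.6] [5.4 9.2] 2.9 [[498.0, 127.0], [499.0, 118.0], [504.0, 118.0], [504.0, 127.0]]
0.08703678980940915
cheek [384 138  11   6  46] [542.8 296.9] [ 5.8 11.9] 2.6 [[540.0, 303.0], [540.0, 291.0], [546.0, 291.0], [545.0, 303.0]]
0.08644693146796456
240 60 [0.4546 0.1053 0.0139]
390 62 [0.4478 0.3038 0.0157]
300 78 [0.4765 0.1885 0.0677]
345 140 [0.5521 0.2508 0.0178]
308 110 [0.5128 0.1997 0.0772]
312 161 [0.5844 0.2058 0.0142]
304 62 [0.4529 0.19   0.0141]
```

View pics/w3c.png

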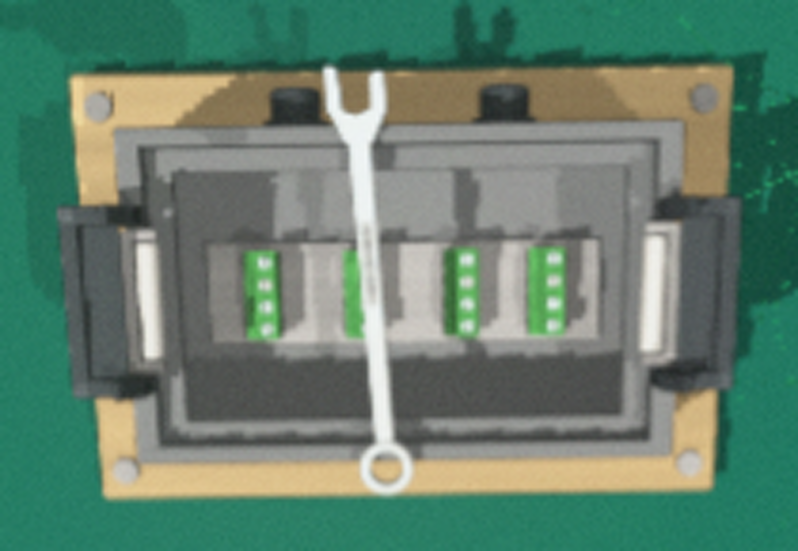

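The crop shows clear corners: board (72,75),(732,67),(713,490),(105,496); rim (113,127),(685,122),(668,452),(135,462); spanner shaft (357,140)–(385,435); white rollers at x≈150 and x≈655. Casting these onto their planes.

```bash
python3 - <<'E'
from h import *
d,p=snap("wrist","w4")
f=lambda a,z:onplane(d,(np.array(a,float)+.5)/3.8-.5+[210,40],z,p)*1000
for n,a,z in(("board",[(72,75),(732,67),(713,490),(105,496)],.015),("rim",[(113,127),(685,122),(668,452),(135,462)],.071),("recess",[(140,143),(660,140),(642,440),(160,445)],.071),("roll",[(150,296),(655,294)],.076),("shaft",[(357,140),(385,435)],.079),("shaftmid",[(372,290)],.079),("ends",[(354,70),(386,492)],.079)):
    P=f(a,z);print(n,P.round(1)[:,:2].tolist(),"mean",P.mean(0).round(1))
    if len(P)==4:
        e=P[1]-P[0]+P[2]-P[3];g=P[3]-P[0]+P[2]-P[1]
        print(" size",np.linalg.norm(e)/2,np.linalg.norm(g)/2,"ang",np.degrees(np.arctan2(e[1],e[0])),np.degrees(np.arctan2(g[1],g[0])))
    elif len(P)==2:
        e=P[1]-P[0];print(" len",np.linalg.norm(e),"ang",np.degrees(np.arctan2(e[1],e[0])))
plan(.515,.199,.15,97)
E
```

```text
board [[453.7, 90.0], [440.1, 319.0], [588.4, 328.4], [601.6, 98.5]] mean [520.9 209.   15. ]
 size 229.84618374272068 148.38556339389308 ang 93.34891185091739 3.470281466593506
rim [[473.7, 116.3], [463.7, 294.4], [566.8, 299.3], [578.6, 121.8]] mean [520.7 208.   71. ]
 size 178.15955089793238 104.11183574918826 ang 93.51638501808668 2.837622970679994
recess [[478.0, 124.6], [469.3, 287.2], [563.2, 290.3], [572.5, 130.1]] mean [520.7 208.1  71. ]
 size 161.5859810329489 94.29641950153137 ang 93.19417422680954 2.608233668009023
roll [[524.2, 128.3], [515.8, 289.2]] mean [520.  208.8  76. ]
 len 161.20202456002494 ang 92.96169329723655
shaft [[474.3, 192.8], [564.4, 204.9]] mean [519.4 198.9  79. ]
 len 90.97164129342713 ang 7.666805031016712
shaftmid [[518.7, 199.0]] mean [518.7 199.   79. ]
ends [[454.4, 191.2], [583.2, 206.0]] mean [518.8 198.6  79. ]
 len 129.68183396559715 ang 6.539151398369818
t 2.45 tcp [0.5777 0.2183 0.3132] x-axis [-0.002  0.    -1.   ] zhead 92.78 need [1.633, 0.633, -0.163, -0.094] q7 1.17 w 1.002 F [0.2 0.4 0.1]
```

Emit:
{"name": "send_rows", "arguments": {
  "increments": [0.9, 0.59, -0.16, -0.09, 0.9, 0.59, -0.16, -0.09, 0.9, 0.59, -0.16, -0.09, 0.9, 0.59, -0.16, -0.09],
  "claw": 0.5
}}

```text
time_s: 2.95
tcp_pos: [0.5217, 0.1987, 0.2253]
eef_rot: [0.529, -0.469, -0.529, -0.47]
ft_force: [0.3, 0.7, 1.5]
width: 0.62
```

```bash
python3 - <<'E'
from h import *
plan(.519,.199,.057,97)
d,p=snap("side","d5")
E
```

```text
t 2.95 tcp [0.5217 0.1987 0.2253] x-axis [ 0.002  0.001 -1.   ] zhead 96.8 need [1.683, 0.029, 0.005, -0.004] q7 1.22 w 0.62 F [0.3 0.7 1.5]
```

View pics/d5.png

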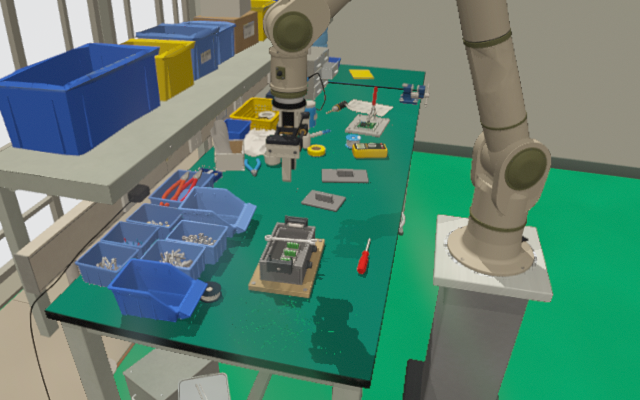

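The side view shows the gripper (288,165) high over the box (290,245), everything else undisturbed. Lowering.

Emit:
{"name": "send_rows", "arguments": {
  "increments": [0.9, 0.03, 0, 0, 0.9, 0.03, 0, 0, 0.9, 0.03, 0, 0]
}}

```text
time_s: 3.38
tcp_pos: [0.5182, 0.1975, 0.1334]
eef_rot: [-0.528, 0.47, 0.529, 0.469]
ft_force: [0.0, 0.1, 0.8]
width: 0.502
```

Emit:
{"name": "send_rows", "arguments": {
  "increments": [0.4, 0, 0, 0, 0.76, 0, 0, 0, 0.76, 0, 0, 0, 0.76, 0, 0, 0]
}}

```text
time_s: 3.88
tcp_pos: [0.5196, 0.1978, 0.0601]
eef_rot: [0.529, -0.469, -0.528, -0.471]
ft_force: [-0.1, -0.5, 0.6]
width: 0.5
```

Emit:
{"name": "send_rows", "arguments": {
  "increments": [0, 0, 0, 0, 0, 0, 0, 0, 0, 0, 0, 0, 0, 0, 0, 0, 0, 0, 0, 0, 0, 0, 0, 0],
  "claw": 0,
  "force": 30
}}

```text
time_s: 4.62
tcp_pos: [0.5181, 0.1971, 0.0581]
eef_rot: [-0.529, 0.47, 0.529, 0.47]
ft_force: [0.1, 0.8, -0.5]
width: 0.001
```

```bash
python3 - <<'E'
from h import *
d,p=snap("scene","s6");im=d["image"][:,:,::-1]
cv2.imwrite("pics/s6c.png",cv2.resize(im[170:340,180:360],None,fx=3.5,fy=3.5,interpolation=cv2.INTER_CUBIC))
d,p=snap("side","d6");im=d["image"][:,:,::-1]
cv2.imwrite("pics/d6c.png",cv2.resize(im[170:310,220:360],None,fx=4.2,fy=4.2,interpolation=cv2.INTER_CUBIC))
E
```

```text
(no output)
```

View pics/s6c.png

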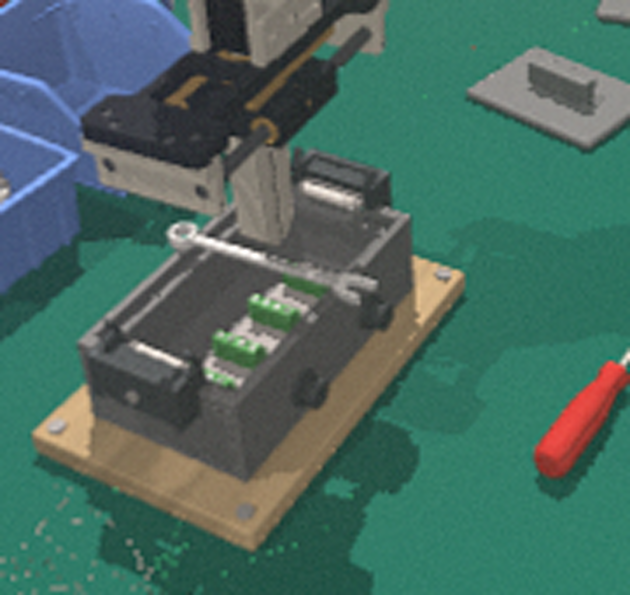

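View pics/d6c.png

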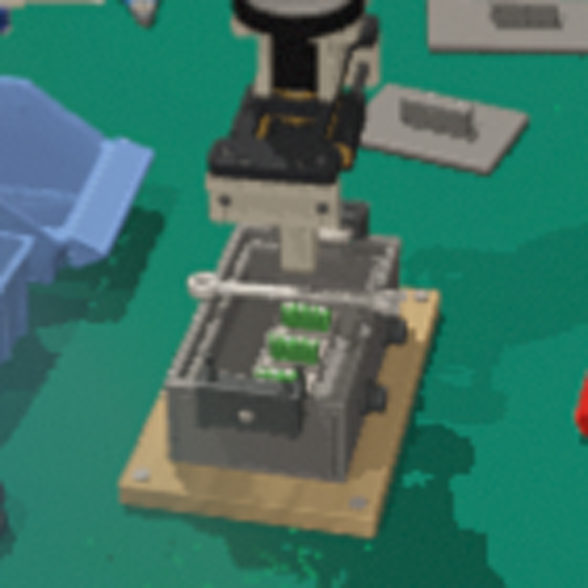

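The fingers shut beside the spanner, on its −y side (crop (265,240)); the spanner still lies on the rims. I'll compare where the cameras put the fingers and spanner.

```bash
python3 - <<'E'
from h import *
plan(.519,.199,.057,97)
for n,pts in(("scene",[(255,228),(258,225),(258,234),(248,225),(258,243),(275,247),(235,238)]),("side",[(290,230),(291,233),(291,240),(270,238),(310,241)])):
    d,p=snap(n,"x");X=cloud(d)
    for u,v in pts: print(n,u,v,X[v,u].round(4),d["image"][v,u])
    # tcp projection
    R,c=cam(d);q=R.T@(p[0]-c);n2=q[:2]/q[2];r2=n2@n2;uv=d["mtx"][:2,:2]@(n2*(1+d["k1"]*r2))+d["mtx"][:2,2];print("tcp proj",uv)
E
```

```text
t 4.72 tcp [0.5182 0.1972 0.0581] x-axis [-0. -0. -1.] zhead 96.77 need [0.011, -0.01, 0.017, -0.005] q7 1.21 w 0.003 F [1.  0.3 0.1]
scene 255 228 [0.5035 0.211  0.1274] [114 110 102]
scene 258 225 [0.5059 0.199  0.1258] [114 109  99]
scene 258 234 [0.506  0.2018 0.1057] [117 113 102]
scene 248 225 [0.5185 0.2131 0.1301] [128 120 111]
scene 258 243 [0.5149 0.195  0.0746] [138 137 133]
scene 275 247 [0.5205 0.1356 0.0187] [94 93 89]
scene 235 238 [0.5631 0.2089 0.0773] [210 204 197]
tcp proj [256.78279411 249.34930117]
side 290 230 [0.5139 0.2117 0.1141] [150 142 125]
side 291 233 [0.5122 0.2089 0.1036] [149 141 124]
side 291 240 [0.5148 0.2004 0.0764] [148 143 135]
side 270 238 [0.5671 0.2113 0.0804] [176 171 162]
side 310 241 [0.4669 0.1931 0.077 ] [170 164 155]
tcp proj [290.15740192 245.02290762]
```

```bash
python3 - <<'E'
from h import *
d,p=snap("side","x");X=cloud(d)
for v in range(226,256,2): print(v,X[v,290].round(4),d["image"][v,290],X[v,286].round(3))
c=d["image"][205:260,260:320,::-1];cv2.imwrite("pics/d7c.png",cv2.resize(c,None,fx=10,fy=10,interpolation=cv2.INTER_NEAREST))
d,p=snap("wrist","w7")
E
```

```text
226 [0.5148 0.2082 0.1236] [144 135 120] [0.549 0.13  0.069]
228 [0.5132 0.2141 0.1217] [146 138 122] [0.549 0.13  0.063]
230 [0.5137 0.2124 0.1146] [149 141 124] [0.547 0.137 0.061]
232 [0.514  0.2115 0.108 ] [152 144 127] [0.551 0.125 0.046]
234 [0.5145 0.2101 0.101 ] [116 110  96] [0.55  0.129 0.042]
236 [0.5379 0.1303 0.0389] [92 88 84] [0.55  0.127 0.035]
238 [0.5395 0.1251 0.0286] [141 136 128] [0.529 0.196 0.077]
240 [0.5173 0.2011 0.0764] [157 151 143] [0.527 0.204 0.077]
242 [0.5293 0.1603 0.0408] [115 147 104] [0.549 0.133 0.019]
244 [0.5287 0.1626 0.036 ] [ 65 121  58] [0.546 0.142 0.019]
246 [0.528  0.1649 0.0313] [ 58 111  51] [0.543 0.151 0.019]
248 [0.5283 0.1644 0.0243] [105 112  92] [0.538 0.169 0.026]
250 [0.5195 0.1943 0.0401] [142 163 132] [0.531 0.191 0.036]
252 [0.5178 0.2005 0.0384] [ 65 120  58] [0.529 0.2   0.036]
254 [0.5183 0.1987 0.0307] [ 57 110  51] [0.529 0.2   0.03 ]
```

View pics/d7c.png

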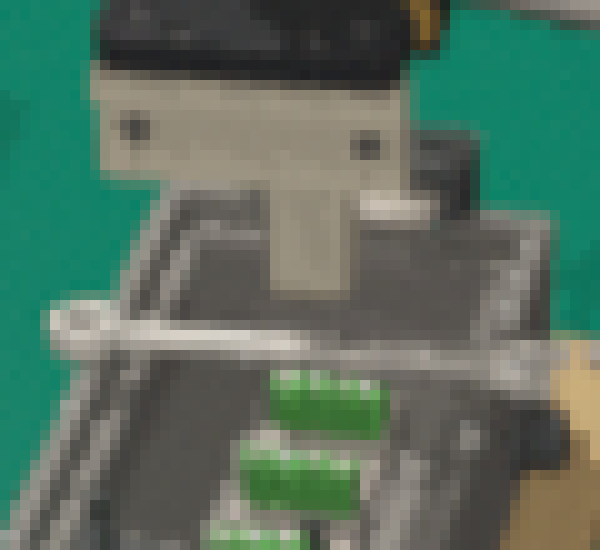

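View pics/w7.png

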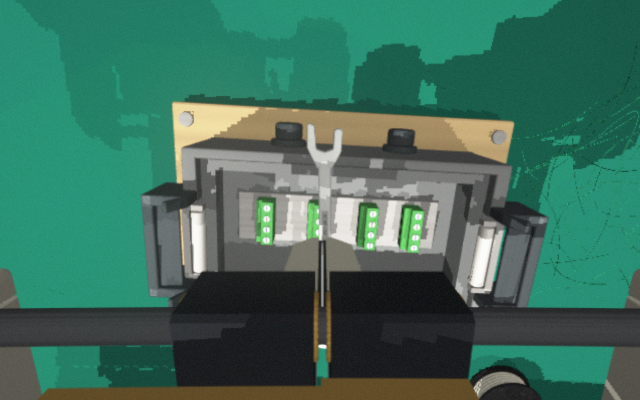

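The side crop shows the fingertips ending at (310,295), i.e. depth z≈0.10, clearly above the spanner, though tcp_pos says 0.058. Checking fingertip location independently in the wrist camera.

```bash
python3 - <<'E'
from h import *
d,p=snap("wrist","x");X=cloud(d,p)
for u in(305,338):
  for v in range(228,275,4): print(u,v,X[v,u].round(4),d["image"][v,u])
c=d["image"][190:290,270:380,::-1];cv2.imwrite("pics/w8c.png",cv2.resize(c,None,fx=6,fy=6,interpolation=cv2.INTER_NEAREST))
d,p=snap("scene","x");X=cloud(d)
for v in range(222,250,2): print(v,X[v,256].round(4),d["image"][v,256],X[v,252].round(3))
# forward kinematics sanity: joint heights
print(sense()["joint_positions"])
E
```

```text
305 228 [0.5305 0.1865 0.0225] [196 192 186]
305 232 [0.5336 0.1869 0.0224] [210 206 200]
305 236 [0.5371 0.1872 0.0213] [221 219 212]
305 240 [0.5096 0.1876 0.0963] [158 157 146]
305 244 [0.5094 0.1879 0.1017] [122 120 108]
305 248 [0.5097 0.1881 0.1058] [120 119 106]
305 252 [0.5099 0.1883 0.1098] [121 119 106]
305 256 [0.5098 0.1885 0.1145] [121 118 107]
305 260 [0.5096 0.1887 0.1188] [122 119 106]
305 264 [0.509  0.1888 0.124 ] [124 120 109]
305 268 [0.509  0.189  0.1276] [119 116 105]
305 272 [0.4827 0.1887 0.1823] [37 37 33]
338 228 [0.5281 0.21   0.0217] [231 229 226]
338 232 [0.5305 0.2103 0.0232] [232 231 227]
338 236 [0.5332 0.2106 0.0241] [233 231 228]
338 240 [0.508  0.204  0.0955] [141 135 126]
338 244 [0.5075 0.2036 0.1018] [124 120 110]
338 248 [0.5077 0.2034 0.1063] [119 115 104]
338 252 [0.5074 0.2031 0.1116] [119 116 106]
338 256 [0.5076 0.203  0.1155] [119 117 106]
338 260 [0.5079 0.2029 0.119 ] [120 119 107]
338 264 [0.5076 0.2026 0.1236] [121 120 109]
338 268 [0.508  0.2025 0.1264] [121 118 106]
338 272 [0.482  0.1965 0.1818] [33 37 36]
222 [0.5045 0.2053 0.1375]
[... 205 characters left out ...]
0.212 0.126]
230 [0.5049 0.2073 0.1196] [118 111 103] [0.511 0.212 0.12 ]
232 [0.5051 0.2078 0.115 ] [121 116 107] [0.511 0.212 0.116]
234 [0.5048 0.2087 0.1109] [111 110 100] [0.513 0.211 0.11 ]
236 [0.5041 0.2101 0.1072] [123 119 109] [0.513 0.212 0.105]
238 [0.5052 0.2097 0.1016] [137 132 120] [0.571 0.151 0.034]
240 [0.5721 0.1378 0.0187] [75 73 73] [0.57  0.153 0.03 ]
242 [0.5691 0.1418 0.0169] [82 82 82] [0.525 0.201 0.078]
244 [0.5153 0.2008 0.0759] [157 152 149] [0.525 0.202 0.073]
246 [0.56   0.1531 0.0173] [114 112 110] [0.567 0.158 0.018]
248 [0.5551 0.1592 0.0181] [77 78 77] [0.564 0.162 0.017]
[-0.4565995   0.57478997 -0.01351457  2.09749204  0.01630341  0.46938881
  1.20641079]
```

View pics/w8c.png

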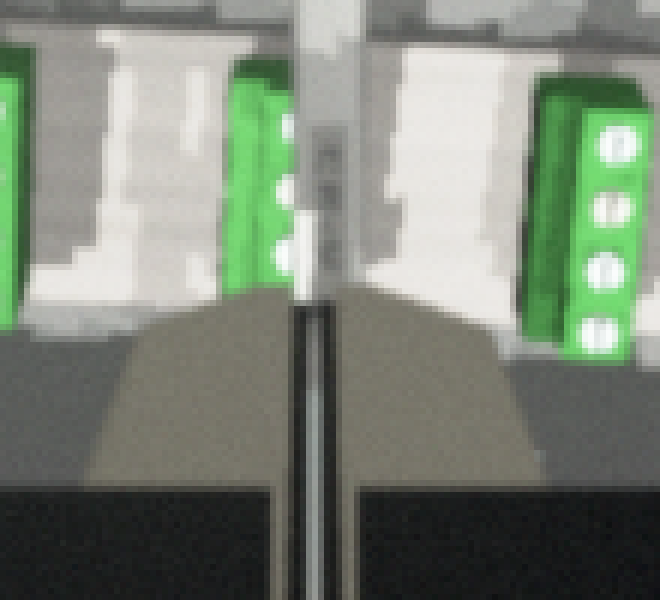

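All three cameras agree: the fingertips are at z≈0.096 while tcp_pos reads 0.058, so the reported TCP sits about 37–38 mm below the real tips (lateral position agrees). I'll use tip z = tcp z + 0.037 from here on. Opening, then going down 38 mm.

Emit:
{"name": "send_rows", "arguments": {
  "increments": [0, 0.02, 0.02, 0, 0, 0.02, 0.02, 0, 0, 0.02, 0.02, 0, 0, 0.02, 0.02, 0],
  "claw": 0.5
}}

```text
time_s: 5.52
tcp_pos: [0.516, 0.1989, 0.0581]
eef_rot: [0.529, -0.47, -0.529, -0.47]
ft_force: [-1.0, 0.1, 0.0]
width: 0.389
```

Emit:
{"name": "send_rows", "arguments": {
  "increments": [0.15, 0, 0, 0, 0.3, 0, 0, 0, 0.37, 0, 0, 0, 0.37, 0, 0, 0]
}}

```text
time_s: 6.02
tcp_pos: [0.5154, 0.1987, 0.0201]
eef_rot: [-0.528, 0.47, 0.529, 0.469]
ft_force: [0.7, 0.0, 0.8]
width: 0.499
```

```bash
python3 - <<'E'
from h import *
plan(.519,.199,.02,97)
d,p=snap("side","x")
c=d["image"][195:265,250:330,::-1];cv2.imwrite("pics/d9c.png",cv2.resize(c,None,fx=8,fy=8,interpolation=cv2.INTER_NEAREST))
E
```

```text
t 6.03 tcp [0.5154 0.1987 0.0201] x-axis [-0.002 -0.001 -1.   ] zhead 96.77 need [0.001, -0.036, -0.001, -0.005] q7 1.2 w 0.499 F [0.7 0.  0.8]
```

View pics/d9c.png

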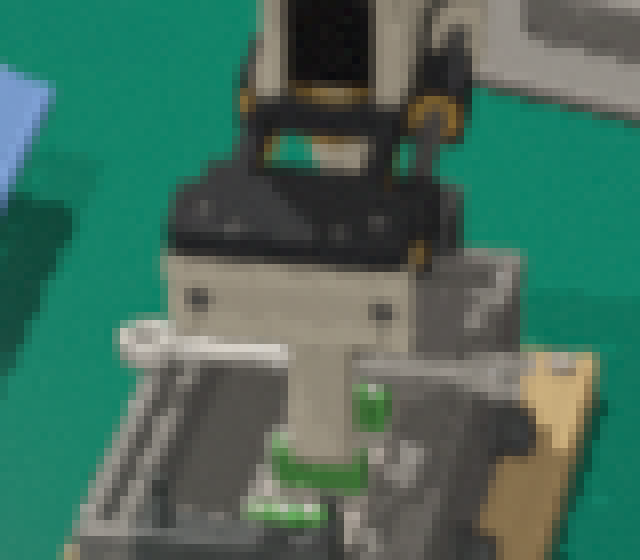

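The near finger now stands in front of the shaft at (320,400) with the spanner passing behind it. Closing.

Emit:
{"name": "send_rows", "arguments": {
  "increments": [0, 0, 0, 0, 0, 0, 0, 0, 0, 0, 0, 0, 0, 0, 0, 0, 0, 0, 0, 0, 0, 0, 0, 0],
  "claw": 0,
  "force": 30
}}

```text
time_s: 6.82
tcp_pos: [0.516, 0.1989, 0.0213]
eef_rot: [0.529, -0.47, -0.529, -0.47]
ft_force: [0.0, -0.3, 1.6]
width: 0.067
```

Emit:
{"name": "send_rows", "arguments": {
  "increments": [-0.15, 0, 0, 0, -0.5, 0, 0, 0, -0.95, 0, 0, 0, -0.95, 0, 0, 0]
}}

```text
time_s: 7.32
tcp_pos: [0.5178, 0.1997, 0.1199]
eef_rot: [0.529, -0.468, -0.528, -0.472]
ft_force: [-0.2, -0.3, -1.7]
width: 0.067
```

```bash
python3 - <<'E'
from h import *
plan(.46,.02,.1,97)
d,p=snap("scene","x")
c=d["image"][140:340,180:420,::-1];cv2.imwrite("pics/s10c.png",cv2.resize(c,None,fx=3,fy=3))
E
```

```text
t 7.33 tcp [0.5178 0.1997 0.1199] x-axis [ 0.006  0.003 -1.   ] zhead 96.75 need [0.191, 0.786, -1.717, -0.005] q7 1.21 w 0.067 F [-0.2 -0.3 -1.7]
```

View pics/s10c.png

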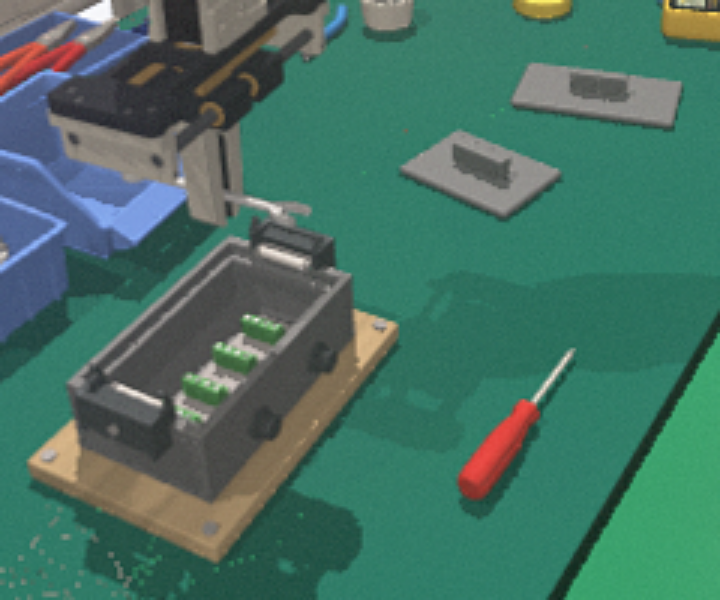

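The spanner is held (width 0.067 ≈ 6 mm shaft), lifted clear of the box. Carrying it to the free bench at about (0.45, 0.0).

Emit:
{"name": "send_rows", "arguments": {
  "increments": [0, 0.5, -0.9, 0, 0, 0.5, -0.9, 0, 0, 0.5, -0.9, 0]
}}

```text
time_s: 7.75
tcp_pos: [0.4747, 0.1003, 0.1155]
eef_rot: [-0.527, 0.472, 0.528, 0.469]
ft_force: [-0.1, 0.1, 1.0]
width: 0.065
```

Emit:
{"name": "send_rows", "arguments": {
  "increments": [0.3, 0.4, -0.98, 0, 0.3, 0.4, -0.98, 0, 0.3, 0.4, -0.98, 0]
}}

```text
time_s: 8.12
tcp_pos: [0.447, -0.0009, 0.0849]
eef_rot: [-0.527, 0.472, 0.528, 0.47]
ft_force: [0.1, 0.8, 0.3]
width: 0.068
```

```bash
python3 - <<'E'
from h import *
plan(.45,.0,-.025,97)
E
```

```text
t 8.12 tcp [ 0.447  -0.0009  0.0849] x-axis [-0.003 -0.001 -1.   ] zhead 96.52 need [1.099, -0.035, 0.006, -0.011] q7 1.52 w 0.068 F [0.1 0.8 0.3]
```

Emit:
{"name": "send_rows", "arguments": {
  "increments": [0.5, 0, 0, 0, 0.9, 0, 0, 0, 0.9, 0, 0, 0, 0.9, 0, 0, 0]
}}

```text
time_s: 8.62
tcp_pos: [0.4491, 0.0025, -0.0032]
eef_rot: [-0.529, 0.469, 0.529, 0.469]
ft_force: [0.2, -0.1, 0.2]
width: 0.064
```

```bash
python3 - <<'E'
from h import *
plan(.45,.0,-.031,97)
d,p=snap("scene","x");X=cloud(d)
c=d["image"][150:280,230:390,::-1];cv2.imwrite("pics/s11c.png",cv2.resize(c,None,fx=4.5,fy=4.5,interpolation=cv2.INTER_NEAREST))
R,c=cam(d);q=R.T@(p[0]+[0,0,.037]-c);uv=(d["mtx"]@(q/q[2]))[:2];print(uv)
u=int(uv[0])
for du in(-4,0,4):
  for v in range(int(uv[1])-10,int(uv[1])+8,2):print(u+du,v,X[v,u+du].round(4),d["image"][v,u+du])
E
```

```text
t 8.62 tcp [ 0.4491  0.0025 -0.0032] x-axis [-0.  0. -1.] zhead 96.83 need [0.278, -0.006, -0.026, -0.004] q7 1.5 w 0.064 F [ 0.2 -0.1  0.2]
[332.66445234 220.4507597 ]
328 210 [0.4154 0.0858 0.1251] [132 129 115]
328 212 [0.4151 0.0862 0.1205] [150 144 131]
328 214 [0.45   0.0236 0.0648] [139 134 121]
328 216 [0.4517 0.0206 0.0568] [145 134 126]
328 218 [0.4508 0.0221 0.0525] [147 137 123]
328 220 [0.4507 0.0221 0.0469] [146 135 123]
328 222 [0.4518 0.0201 0.0395] [145 133 122]
328 224 [ 4.737e-01 -1.930e-02  1.000e-04] [ 54 126 106]
328 226 [ 0.4717 -0.0158 -0.0031] [ 45 112  95]
332 210 [0.4071 0.0841 0.127 ] [74 78 72]
332 212 [0.4073 0.0835 0.1217] [129 126 114]
332 214 [0.4071 0.0837 0.1169] [147 141 129]
332 216 [0.4413 0.0206 0.0606] [135 129 119]
332 218 [0.441  0.0209 0.0553] [131 126 113]
332 220 [0.441  0.0208 0.0496] [138 132 121]
332 222 [0.441  0.0207 0.0439] [143 137 123]
332 224 [ 0.468  -0.0293 -0.0042] [ 84 107  93]
332 226 [ 4.612e-01 -1.690e-02  3.000e-04] [ 46 116  99]
336 210 [0.4026 0.0754 0.1234] [112 106  97]
336 212 [0.4018 0.0766 0.1194] [112 110  99]
336 214 [0.4356 0.0122 0.0631] [113 110  99]
336 216 [0.436  0.0112 0.0567] [116 114 103]
336 218 [0.4351 0.0128 0.0524] [110 107  98]
336 220 [0.4374 0.0081 0.043 ] [103 101  91]
336 222 [0.4362 0.0101 0.039 ] [108 104  96]
336 224 [0.4363 0.0097 0.0329] [110 114 102]
336 226 [ 0.4526 -0.0216  0.0005] [ 54 126 106]
```

View pics/s11c.png

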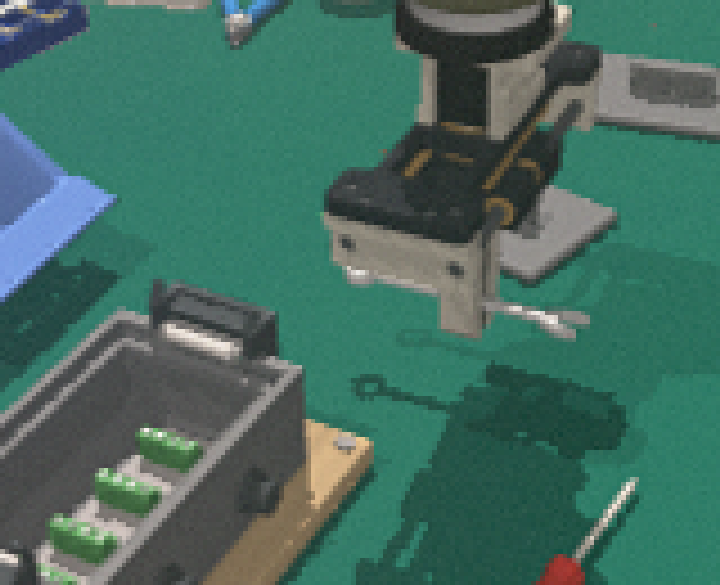

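Tip height here reads ≈0.034 with tcp at −0.003: the 37 mm offset is confirmed. Down 28 mm, gently.

Emit:
{"name": "send_rows", "arguments": {
  "increments": [0.12, 0, 0, 0, 0.22, 0, 0, 0, 0.28, 0, 0, 0, 0.29, 0, 0, 0, 0.29, 0, 0, 0]
}}

```text
time_s: 9.3
tcp_pos: [0.449, 0.0017, -0.0327]
eef_rot: [0.529, -0.469, -0.529, -0.47]
ft_force: [0.5, 1.0, -1.0]
width: 0.067
```

Emit:
{"name": "send_rows", "arguments": {
  "increments": [0, 0, 0, 0, 0, 0, 0, 0, 0, 0, 0, 0, 0, 0, 0, 0],
  "claw": 0.3
}}

```text
time_s: 9.8
tcp_pos: [0.4488, 0.0017, -0.0328]
eef_rot: [0.529, -0.47, -0.529, -0.47]
ft_force: [-1.0, -1.0, -0.7]
width: 0.301
```

Emit:
{"name": "send_rows", "arguments": {
  "increments": [-0.5, 0, 0, 0, -1, 0, 0, 0, -1, 0, 0, 0]
}}

```text
time_s: 10.18
tcp_pos: [0.4503, 0.0014, 0.07]
eef_rot: [0.53, -0.469, -0.527, -0.471]
ft_force: [1.0, -1.1, -0.0]
width: 0.298
```

```bash
python3 - <<'E'
from h import *
plan(.47,-.319,.08,104)
d,p=snap("scene","x");X=cloud(d)
c=d["image"][150:280,230:390,::-1];cv2.imwrite("pics/s12c.png",cv2.resize(c,None,fx=4.5,fy=4.5,interpolation=cv2.INTER_NEAREST))
E
```

```text
t 10.18 tcp [0.4503 0.0014 0.07  ] x-axis [ 0.005  0.001 -1.   ] zhead 96.69 need [-0.101, 0.177, -3.205, -0.162] q7 0.98 w 0.298 F [ 1.  -1.1 -0. ]
```

View pics/s12c.png

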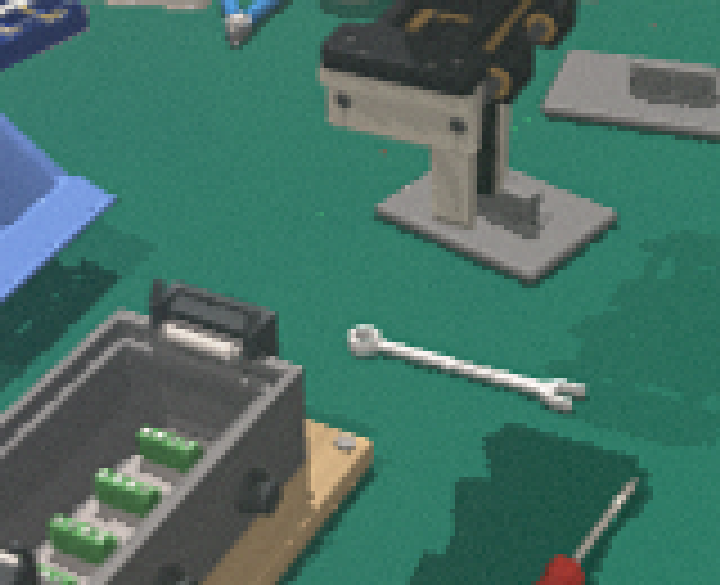

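The spanner lies flat on the bench at (465,370); covers untouched. Now toward the long cover, stopping to look.

Emit:
{"name": "send_rows", "arguments": {
  "increments": [-0.6, -0.3, -0.95, 0, -0.6, -0.3, -0.95, 0, -0.6, -0.3, -0.95, 0],
  "claw": 0.45
}}

```text
time_s: 10.6
tcp_pos: [0.4912, -0.0928, 0.1272]
eef_rot: [0.528, -0.471, -0.527, -0.471]
ft_force: [-0.3, -0.2, -0.2]
width: 0.45
```

Emit:
{"name": "send_rows", "arguments": {
  "increments": [-0.4, -0.3, -0.95, -0.1, -0.4, -0.3, -0.95, -0.15, -0.4, -0.3, -0.95, -0.16]
}}

```text
time_s: 10.98
tcp_pos: [0.5314, -0.1821, 0.1659]
eef_rot: [-0.556, 0.436, 0.556, 0.436]
ft_force: [-0.5, 0.6, -0.9]
width: 0.446
```

Emit:
{"name": "send_rows", "arguments": {
  "increments": [-0.3, 0, -0.95, 0, -0.3, 0, -0.95, 0, -0.3, 0, -0.95, 0, -0.3, 0, -0.95, 0]
}}

```text
time_s: 11.48
tcp_pos: [0.553, -0.2695, 0.1956]
eef_rot: [-0.557, 0.435, 0.559, 0.435]
ft_force: [-0.0, 0.1, 0.0]
width: 0.45
```

```bash
python3 - <<'E'
from h import *
plan(.47,-.319,.08,104)
d,p=snap("wrist","w13")
plan(.47,-.319,.08,104)
E
```

```text
t 11.47 tcp [ 0.553  -0.2695  0.1956] x-axis [-0.002  0.002 -1.   ] zhead 104.1 need [1.157, 0.923, -0.28, 0.002] q7 1.79 w 0.45 F [-0.   0.1  0. ]
t 11.53 tcp [ 0.5531 -0.2694  0.1959] x-axis [-0.002  0.001 -1.   ] zhead 104.14 need [1.16, 0.925, -0.28, 0.003] q7 1.79 w 0.451 F [-0.4  0.3  0.9]
```

View pics/w13.png

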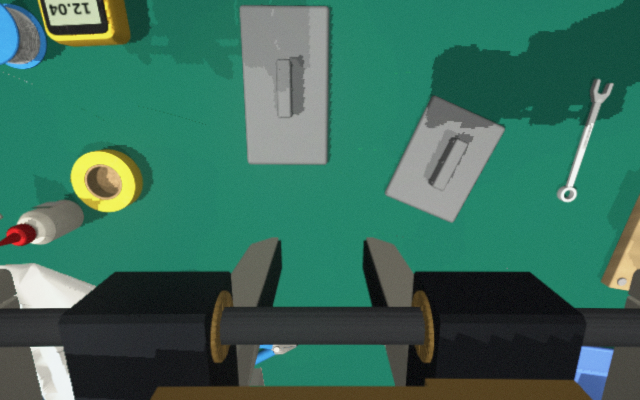

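The long cover is clear at corners (241,7),(329,6),(327,163),(249,163), rib top around (284,88). Measuring it by mask and corners.

```bash
python3 - <<'E'
from h import *
d,p=snap("wrist","w14");im=d["image"];hsv=cv2.cvtColor(im,cv2.COLOR_RGB2HSV);X=cloud(d,p);Z=X[:,:,2]
m=np.zeros(Z.shape,np.uint8);m[2:180,225:345]=(hsv[2:180,225:345,1]<60)
c=max(cv2.findContours(m,cv2.RETR_EXTERNAL,cv2.CHAIN_APPROX_NONE)[0],key=cv2.contourArea)
a=cv2.approxPolyDP(c,8,True).reshape(-1,2);print(a.tolist())
P=onplane(d,a,.008,p)*1000;print(P[:,:2].round(1).tolist(),P.mean(0))
r=cv2.minAreaRect((onplane(d,c.reshape(-1,2),.008,p)[:,:2]*1000).astype(np.float32));print(r)
g=(Z>.0235)&(m>0);Q=X[g];print("rib n",g.sum(),"zmed",np.median(Q[:,2]))
cc=max(cv2.findContours(g.astype(np.uint8),cv2.RETR_EXTERNAL,cv2.CHAIN_APPROX_NONE)[0],key=cv2.contourArea)
print(cv2.boundingRect(cc),cv2.minAreaRect((onplane(d,cc.reshape(-1,2),.028,p)[:,:2]*1000).astype(np.float32)))
k=im[0:175,230:345,::-1];cv2.imwrite("pics/w14c.png",cv2.resize(k,None,fx=3.4,fy=3.4,interpolation=cv2.INTER_CUBIC))
E
```

```text
[[240, 6], [248, 161], [325, 163], [328, 8]]
[[411.0, -387.9], [560.6, -351.6], [541.8, -267.9], [391.2, -303.1]] [ 476.13682232 -327.65598549    8.        ]
((475.9658203125, -327.5337829589844), (157.482177734375, 88.564453125), 13.629311561584473)
rib n 816 zmed 0.02704235651072509
(276, 59, 15, 58) ((475.92584228515625, -328.1400146484375), (54.260398864746094, 13.818892478942871), 12.635411262512207)
```

View pics/w14c.png

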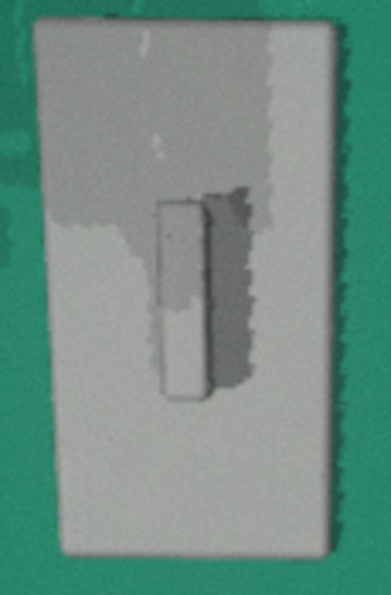

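Cover centre (0.476, −0.328), long axis 13.4°, size 158×89 mm, rib 54×14 at z 0.027: all match. Approaching with claw 0.45.

```bash
python3 - <<'E'
from h import *
plan(.476,-.328,.06,103.4)
E
```

```text
t 11.57 tcp [ 0.5533 -0.2696  0.1962] x-axis [-0.001  0.001 -1.   ] zhead 104.14 need [1.362, 0.89, -0.379, 0.016] q7 1.79 w 0.451 F [-0.1  0.1  0.4]
```

Emit:
{"name": "send_rows", "arguments": {
  "increments": [0.9, 0.89, -0.38, 0.016, 0.9, 0.89, -0.38, 0.016, 0.9, 0.89, -0.38, 0.016, 0.9, 0.89, -0.38, 0.016]
}}

```text
time_s: 12.08
tcp_pos: [0.4767, -0.3294, 0.107]
eef_rot: [-0.554, 0.439, 0.555, 0.439]
ft_force: [1.5, -0.7, -0.4]
width: 0.449
```

Emit:
{"name": "send_rows", "arguments": {
  "increments": [0.4, 0, 0, 0, 0.7, 0, 0, 0, 0.8, 0, 0, 0, 0.8, 0, 0, 0]
}}

```text
time_s: 12.58
tcp_pos: [0.4777, -0.3297, 0.0277]
eef_rot: [0.555, -0.438, -0.554, -0.439]
ft_force: [0.0, 0.4, -0.1]
width: 0.451
```

```bash
python3 - <<'E'
from h import *
plan(.476,-.328,-.026,103.4)
d,p=snap("scene","x")
c=d["image"][120:220,300:440,::-1];cv2.imwrite("pics/s15c.png",cv2.resize(c,None,fx=5,fy=5,interpolation=cv2.INTER_NEAREST))
d,p=snap("wrist","w15")
E
```

```text
t 12.57 tcp [ 0.4777 -0.3297  0.0277] x-axis [ 0.001  0.    -1.   ] zhead 103.34 need [0.537, 0.013, 0.02, -0.001] q7 1.72 w 0.451 F [ 0.   0.4 -0.1]
```

View pics/s15c.png

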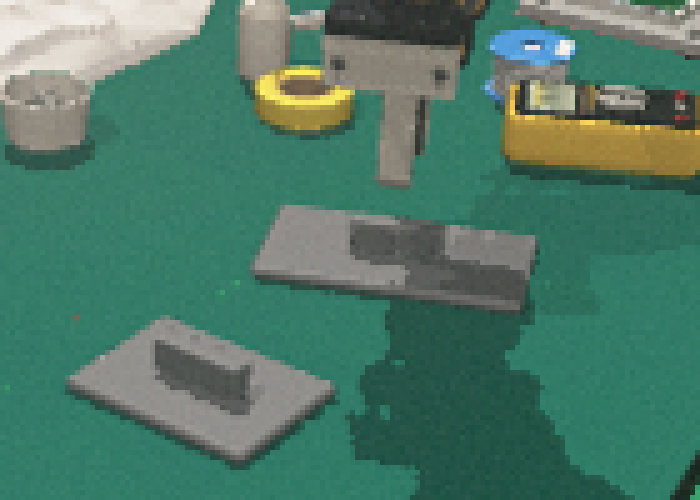

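View pics/w15.png

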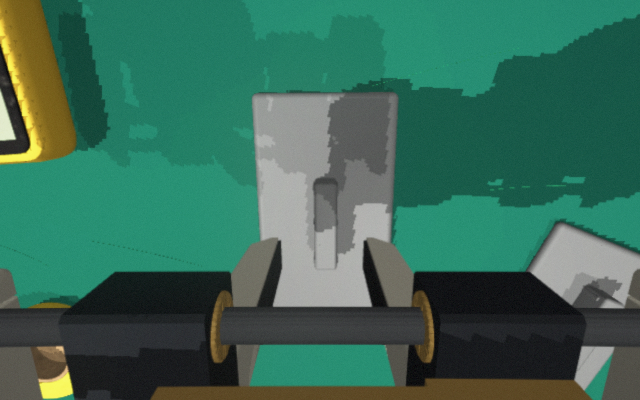

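Fingers straddle the rib (rib at (326,225), fingers at u≈270 and 375). Descending to put the tips 2–3 mm above the plate.

Emit:
{"name": "send_rows", "arguments": {
  "increments": [0.2, 0.01, 0.02, 0, 0.4, 0.01, 0.02, 0, 0.53, 0.01, 0.02, 0, 0.53, 0.01, 0.02, 0, 0.53, 0.01, 0.02, 0]
}}

```text
time_s: 13.3
tcp_pos: [0.4755, -0.329, -0.0253]
eef_rot: [0.555, -0.439, -0.554, -0.439]
ft_force: [-0.3, -1.3, -0.3]
width: 0.448
```

Emit:
{"name": "send_rows", "arguments": {
  "increments": [0, 0, 0, 0, 0, 0, 0, 0, 0, 0, 0, 0, 0, 0, 0, 0, 0, 0, 0, 0, 0, 0, 0, 0],
  "claw": 0,
  "force": 60
}}

```text
time_s: 14.05
tcp_pos: [0.475, -0.3288, -0.0258]
eef_rot: [0.554, -0.439, -0.554, -0.439]
ft_force: [-0.2, -0.7, 2.1]
width: 0.146
```

Emit:
{"name": "send_rows", "arguments": {
  "increments": [-0.1, 0, 0, 0, -0.25, 0, 0, 0, -0.4, 0, 0, 0, -0.5, 0, 0, 0, -0.5, 0, 0, 0]
}}

```text
time_s: 14.68
tcp_pos: [0.4754, -0.3293, 0.0252]
eef_rot: [0.555, -0.439, -0.554, -0.439]
ft_force: [-0.1, 0.1, -3.0]
width: 0.145
```

```bash
python3 - <<'E'
from h import *
plan(.5205,.2085,.15,3.3)
d,p=snap("scene","x")
c=d["image"][120:220,300:440,::-1];cv2.imwrite("pics/s16c.png",cv2.resize(c,None,fx=5,fy=5,interpolation=cv2.INTER_NEAREST))
E
```

```text
t 14.68 tcp [ 0.4754 -0.3293  0.0252] x-axis [ 0.002 -0.001 -1.   ] zhead 103.22 need [-1.252, -1.67, 5.131, -1.78] q7 1.71 w 0.145 F [-0.1  0.1 -3. ]
```

View pics/s16c.png

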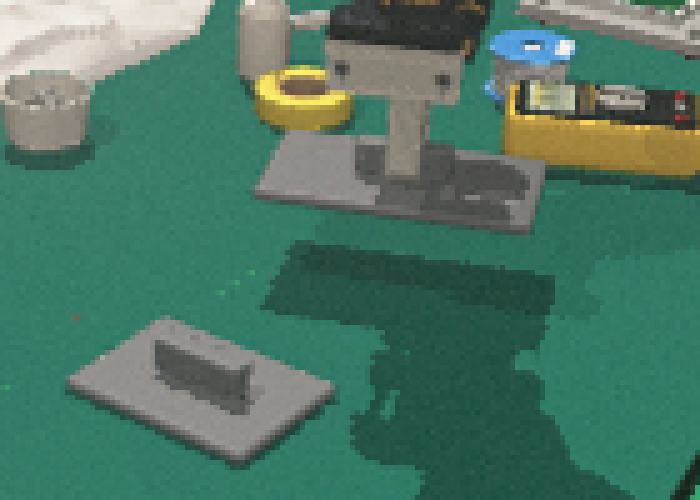

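The cover is held level (width 0.145 ≈ 13.5 mm). Raising, then carrying toward the box while turning −100°.

Emit:
{"name": "send_rows", "arguments": {
  "increments": [-0.3, 0, 0, 0, -0.7, 0, 0, 0, -1, 0, 0, 0, -1, 0, 0, 0]
}}

```text
time_s: 15.22
tcp_pos: [0.4759, -0.3294, 0.1255]
eef_rot: [0.555, -0.439, -0.553, -0.439]
ft_force: [0.7, 0.2, -3.4]
width: 0.144
```

Emit:
{"name": "send_rows", "arguments": {
  "increments": [-0.05, -0.2, 0.3, 0.15, -0.1, -0.3, 0.6, 0.35, -0.2, -0.4, 0.95, 0.55, -0.2, -0.4, 0.95, 0.74, -0.2, -0.4, 0.95, 0.74]
}}

```text
time_s: 15.85
tcp_pos: [0.4915, -0.2267, 0.1429]
eef_rot: [-0.406, 0.58, 0.406, 0.578]
ft_force: [-0.3, -0.4, -3.1]
width: 0.146
```

```bash
python3 - <<'E'
from h import *
plan(.5205,.0,.16,3.3)
E
```

```text
t 15.85 tcp [ 0.4915 -0.2267  0.1429] x-axis [-0.002 -0.    -1.   ] zhead 70.07 need [-0.172, 0.501, 2.23, 1.484] q7 1.21 w 0.146 F [-0.3 -0.4 -3.1]
```

Emit:
{"name": "send_rows", "arguments": {
  "increments": [-0.05, 0.1, 0.3, 0.15, -0.1, 0.2, 0.6, 0.35, -0.1, 0.22, 0.95, 0.55, -0.1, 0.22, 0.95, 0.74, -0.1, 0.22, 0.95, 0.74]
}}

```text
time_s: 16.48
tcp_pos: [0.5036, -0.1306, 0.1532]
eef_rot: [-0.224, 0.671, 0.224, 0.67]
ft_force: [0.3, -0.0, -3.0]
width: 0.143
```

```bash
python3 - <<'E'
from h import *
plan(.5205,.0,.16,3.3)
E
```

```text
t 16.48 tcp [ 0.5036 -0.1306  0.1532] x-axis [-0.002 -0.    -1.   ] zhead 36.88 need [-0.069, 0.943, 0.919, 0.746] q7 0.57 w 0.143 F [ 0.3 -0.  -3. ]
```

Emit:
{"name": "send_rows", "arguments": {
  "increments": [-0.05, 0.3, 0.3, 0.15, -0.07, 0.6, 0.6, 0.35, -0.07, 0.94, 0.92, 0.55, -0.07, 0.94, 0.92, 0.74, -0.07, 0.94, 0.92, 0.74]
}}

```text
time_s: 17.1
tcp_pos: [0.5214, -0.0006, 0.1605]
eef_rot: [-0.023, 0.707, 0.022, 0.706]
ft_force: [0.1, -0.9, -3.4]
width: 0.147
```

```bash
python3 - <<'E'
from h import *
plan(.5205,.2085,.16,3.3)
E
```

```text
t 17.1 tcp [ 0.5214 -0.0006  0.1605] x-axis [-0.001 -0.001 -1.   ] zhead 3.65 need [0.003, 2.087, 0.124, 0.008] q7 -0.16 w 0.147 F [ 0.1 -0.9 -3.4]
```

Tool heading matches the box; from here the wrist camera looks toward +y over the cover to the box, so I can remeasure the box and the cover in the grip.

```bash
python3 - <<'E'
from h import *
d,p=snap("wrist","w17");print(p[0])
E
```

```text
[ 0.52144474 -0.0005887   0.16047108]
```

View pics/w17.png

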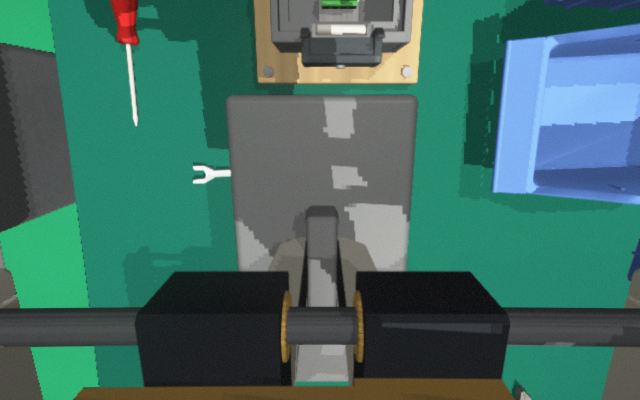

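The held cover's front edge is at v≈97 from (229,97) to (416,97), square to the image; the box's near end shows above with roller at (340,30). Computing the cover's offset in the grip.

```bash
python3 - <<'E'
from h import *
d,p=snap("wrist","w18");im=d["image"];hsv=cv2.cvtColor(im,cv2.COLOR_RGB2HSV);X=cloud(d,p)
m=(hsv[:,:,1]<70)
zt=np.nanmedian(X[120:200,260:300,2]);print("plate z",zt,"expected",p[0][2]+.0338)
for r in (110,150,200): print("row z",[round(float(X[r,u,2]),4) for u in(245,300,380,400)])
def edge(P):  # line fit
    vx,vy,x,y=cv2.fitLine(np.float32(P),cv2.DIST_HUBER,0,.01,.01).ravel();return vx,vy,x,y
zt=p[0][2]+.0338
L=[];Rr=[];F=[]
hz=X[:,:,2]>.15
for v in range(108,205,3):
    us=np.where(hz[v,200:450])[0]+200;L.append((us.min()-.5,v));Rr.append((us.max()+.5,v))
for u in range(245,405,5):
    vs=np.where(hz[70:150,u])[0]+70;F.append((u,vs.min()-.5))
t,R=p
W=lambda P:((onplane(d,P,zt,p)-t)@R)*1000  # tool coords mm
for n,P in(("L",L),("R",Rr),("F",F)):
    Q=W(P);a=edge(Q[:,1:]);print(n,"median tool y,z",np.median(Q[:,1:],0).round(1),"dir deg",np.degrees(np.arctan2(a[1],a[0])).round(2),"at",a[2:])
E
```

```text
plate z 0.19363574808431952 expected 0.19433130315658634
row z [0.1924, 0.1942, 0.1942, 0.1937]
row z [0.1934, 0.1943, 0.1927, 0.1938]
row z [0.1939, 0.1933, 0.1935, 0.1941]
L median tool y,z [ 50.4 -44.4] dir deg -0.11 at (np.float32(50.08156), np.float32(-44.386475))
R median tool y,z [50.4 43.6] dir deg 0.22 at (np.float32(51.728806), np.float32(43.572784))
F median tool y,z [78.3  0.1] dir deg -89.98 at (np.float32(78.30441), np.float32(-4.684705))
```

Cover in the grip: level, square within 0.2°, centre only about −1 mm (tool y) and −0.4 mm (tool z) off. Cross-check of the box from this view.

```bash
python3 - <<'E'
from h import *
d,p=snap("wrist","w19");im=d["image"];k=im[0:90,240:440,::-1]
cv2.imwrite("pics/w19c.png",cv2.resize(k,None,fx=4,fy=4,interpolation=cv2.INTER_CUBIC))
E
```

```text
(no output)
```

View pics/w19c.png

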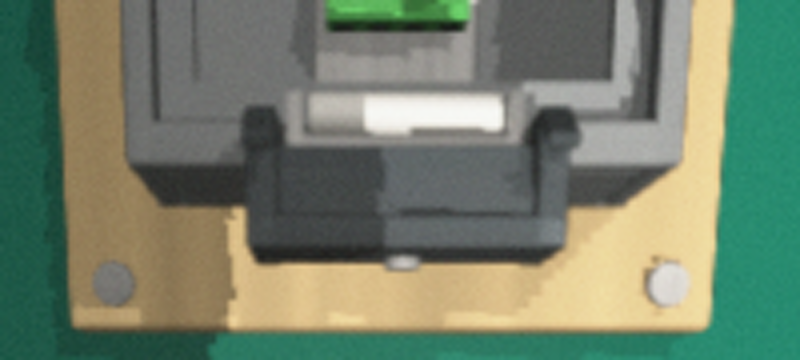

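```bash
python3 - <<'E'
from h import *
d,p=snap("wrist","w20")
f=lambda a,z:onplane(d,(np.array(a,float)+.5)/4-.5+[240,0],z,p)*1000
th=np.radians(3.35)
ex=np.array([np.cos(th),np.sin(th)]);ey=np.array([-np.sin(th),np.cos(th)])
for n,a,z,off in(("board",[(72,328),(708,330)],.015,116),("rim",[(128,163),(685,163)],.071,89.5),("roller",[(307,112),(506,112)],.076,81),("cheek",[(245,230),(567,230)],.09,105)):
    P=f(a,z)[:,:2];e=P[1]-P[0];print(n,P.round(1).tolist(),"len",np.linalg.norm(e).round(1),"ang",np.degrees(np.arctan2(e[1],e[0])).round(2),"=> centre",(P.mean(0)+ey*off).round(1))
plan(.5205,.2085,.16,3.35)
E
```

```text
board [[455.7, 88.8], [603.9, 97.3]] len 148.4 ang 3.3 => centre [523.  208.8]
rim [[475.9, 116.4], [581.3, 122.8]] len 105.6 ang 3.44 => centre [523.4 208.9]
roller [[509.4, 126.3], [546.1, 128.5]] len 36.7 ang 3.44 => centre [523.  208.3]
cheek [[499.8, 103.9], [557.4, 107.4]] len 57.8 ang 3.45 => centre [522.5 210.5]
t 17.3 tcp [ 0.5216 -0.0012  0.1609] x-axis [-0.001 -0.    -1.   ] zhead 3.47 need [0.008, 2.094, 0.116, 0.003] q7 -0.16 w 0.151 F [ 0.2  0.  -3.2]
```

Box centre from four features agrees: (0.523, 0.2087), heading 3.4° — within 2–3 mm of the earlier one, and measured with the same bias as the cover, so I use this. TCP target (0.5234, 0.2097).

Emit:
{"name": "send_rows", "arguments": {
  "increments": [0, 0.5, 0.05, 0, 0, 0.95, 0.1, 0, 0, 0.95, 0.1, 0]
}}

```text
time_s: 17.68
tcp_pos: [0.5265, 0.0987, 0.1612]
eef_rot: [-0.022, 0.706, 0.024, 0.707]
ft_force: [-0.2, -1.0, -3.9]
width: 0.146
```

Emit:
{"name": "send_rows", "arguments": {
  "increments": [0, 0.5, 0.03, 0, 0, 0.95, 0.03, 0, 0, 0.95, 0.03, 0, 0, 0.95, 0.03, 0]
}}

```text
time_s: 18.18
tcp_pos: [0.5237, 0.1886, 0.1609]
eef_rot: [-0.021, 0.707, 0.02, 0.707]
ft_force: [0.1, -1.2, -3.8]
width: 0.142
```

```bash
python3 - <<'E'
from h import *
plan(.5234,.2097,.08,3.4)
E
```

```text
t 18.18 tcp [0.5237 0.1886 0.1609] x-axis [-0.    -0.001 -1.   ] zhead 3.35 need [0.809, 0.211, 0.009, -0.001] q7 -0.51 w 0.142 F [ 0.1 -1.2 -3.8]
```

Emit:
{"name": "send_rows", "arguments": {
  "increments": [0, 0.21, 0.01, 0, 0.2, 0.21, 0.01, 0, 0.45, 0.21, 0.01, 0, 0.68, 0.21, 0.01, 0, 0.68, 0.21, 0.01, 0, 0.68, 0.21, 0.01, 0]
}}

```text
time_s: 18.92
tcp_pos: [0.524, 0.2116, 0.0938]
eef_rot: [-0.02, 0.707, 0.021, 0.707]
ft_force: [0.5, -0.9, -2.8]
width: 0.147
```

```bash
python3 - <<'E'
from h import *
plan(.5234,.2097,.06,3.4)
d,p=snap("wrist","w21")
e,_=snap("scene","x");c=e["image"][170:340,180:360,::-1];cv2.imwrite("pics/s21c.png",cv2.resize(c,None,fx=3.5,fy=3.5,interpolation=cv2.INTER_CUBIC))
E
```

```text
t 18.93 tcp [0.524  0.2116 0.0938] x-axis [ 0.001  0.    -1.   ] zhead 3.33 need [0.338, -0.019, -0.007, -0.001] q7 -0.58 w 0.147 F [ 0.5 -0.9 -2.8]
```

View pics/w21.png

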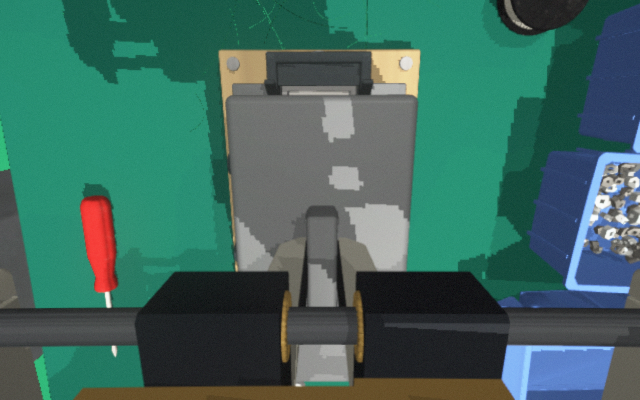

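View pics/s21c.png

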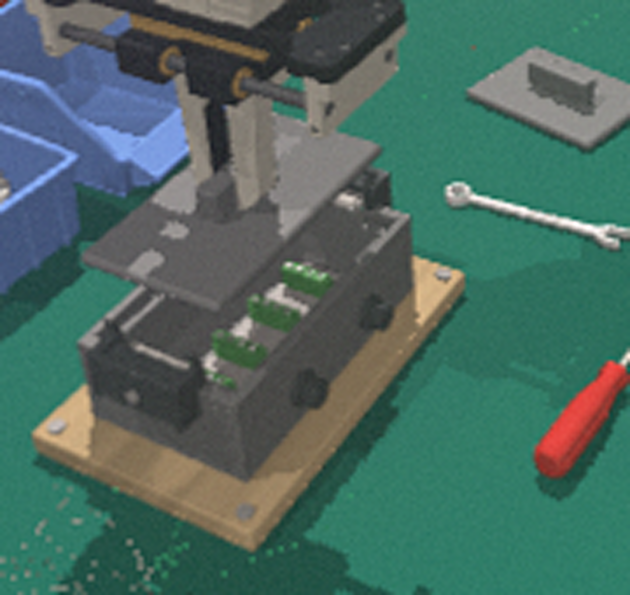

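The cover hangs squarely over the box; the far catch shows at (318,70), board's far corners (219,50),(420,50), rim corners (233,85),(406,85). One more check against these.

```bash
python3 - <<'E'
from h import *
d,p=snap("wrist","w22");k=d["image"][40:140,210:430,::-1]
cv2.imwrite("pics/w22c.png",cv2.resize(k,None,fx=3.6,fy=3.6,interpolation=cv2.INTER_CUBIC))
E
```

```text
(no output)
```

View pics/w22c.png

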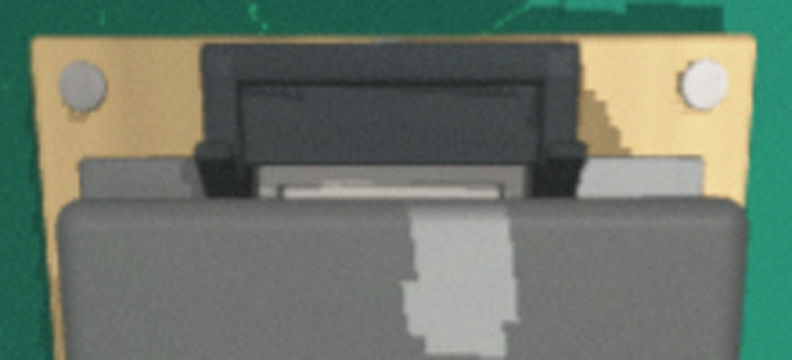

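```bash
python3 - <<'E'
from h import *
d,p=snap("wrist","w23");t,R=p
f=lambda a,z:((onplane(d,(np.array(a,float)+.5)/3.6-.5+[210,40],z,p)-t)@R)[:,1:]*1000
for n,a,z,off in(("board",[(32,38),(755,37)],.015,-116),("rim",[(80,157),(704,157)],.071,-89.5),("roller",[(283,188),(502,188)],.076,-81),("cheek",[(203,45),(579,45)],.092,-105.5),("cover",[(60,200),(747,200)],t[2]+.0338,-79.3)):
    P=f(a,z);e=P[1]-P[0];print(n,"len",np.linalg.norm(e).round(1),"ang from tool z",np.degrees(np.arctan2(e[0],e[1])).round(2),"centre in tool y,z",(P.mean(0)+[off,0]).round(1))
E
```

```text
board len 147.7 ang from tool z 0.07 centre in tool y,z [-4.  -2.3]
rim len 104.6 ang from tool z -0.01 centre in tool y,z [-3.4 -2.2]
roller len 36.1 ang from tool z -0.02 centre in tool y,z [ 0.  -2.1]
cheek len 55.8 ang from tool z -0.0 centre in tool y,z [-4.8 -2.1]
cover len 86.5 ang from tool z -0.02 centre in tool y,z [-1.4 -0.3]
```

Box centre relative to the cover here: about −2 mm in tool y and −1.8 mm in tool z (near-end view said ≈0): correcting by −2.0 / −1.3 mm, then lowering slowly and watching the force.

Emit:
{"name": "send_rows", "arguments": {
  "increments": [0.1, -0.02, -0.013, 0, 0.2, -0.02, -0.013, 0, 0.28, -0.02, -0.013, 0, 0.28, -0.02, -0.013, 0]
}}

```text
time_s: 19.62
tcp_pos: [0.5217, 0.2091, 0.0641]
eef_rot: [-0.021, 0.707, 0.02, 0.706]
ft_force: [0.2, -0.2, -1.9]
width: 0.143
```

Emit:
{"name": "send_rows", "arguments": {
  "increments": [0.04, 0, 0, 0, 0.08, 0, 0, 0, 0.12, 0, 0, 0, 0.16, 0, 0, 0, 0.16, 0, 0, 0]
}}

```text
time_s: 20.25
tcp_pos: [0.5222, 0.2094, 0.0489]
eef_rot: [-0.021, 0.707, 0.021, 0.707]
ft_force: [0.1, 0.9, -3.1]
width: 0.149
```

```bash
python3 - <<'E'
from h import *
plan(.5225,.2096,.037,3.4)
d,p=snap("side","x");c=d["image"][195:315,240:340,::-1];cv2.imwrite("pics/d24c.png",cv2.resize(c,None,fx=4.9,fy=4.9,interpolation=cv2.INTER_CUBIC))
E
```

```text
t 20.25 tcp [0.5222 0.2094 0.0489] x-axis [-0. -0. -1.] zhead 3.36 need [0.119, 0.002, 0.003, -0.001] q7 -0.6 w 0.149 F [ 0.1  0.9 -3.1]
```

View pics/d24c.png

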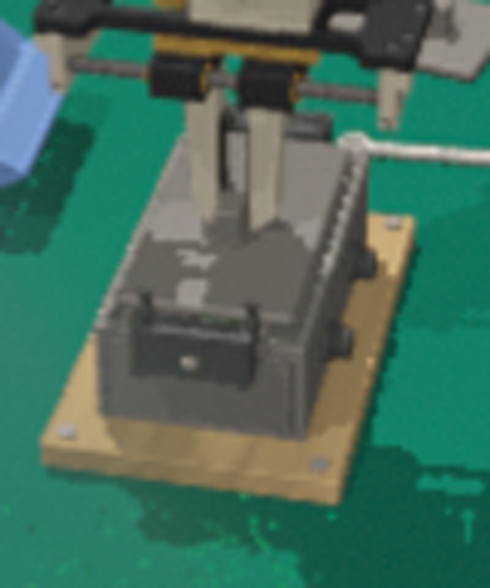

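The cover lies between the cheeks at both ends, force still just its weight. Pressing on slowly.

Emit:
{"name": "send_rows", "arguments": {
  "increments": [0.02, 0, 0, 0, 0.04, 0, 0, 0, 0.06, 0, 0, 0, 0.06, 0, 0, 0]
}}

```text
time_s: 20.8
tcp_pos: [0.5224, 0.2095, 0.043]
eef_rot: [-0.021, 0.707, 0.021, 0.707]
ft_force: [-0.6, 1.4, -1.0]
width: 0.148
```

Emit:
{"name": "send_rows", "arguments": {
  "increments": [0.02, 0, 0, 0, 0.04, 0, 0, 0, 0.06, 0, 0, 0, 0.06, 0, 0, 0]
}}

```text
time_s: 21.3
tcp_pos: [0.5223, 0.2093, 0.0372]
eef_rot: [-0.021, 0.707, 0.021, 0.707]
ft_force: [-0.6, 0.8, -1.4]
width: 0.143
```

Emit:
{"name": "send_rows", "arguments": {
  "increments": [0.02, 0, 0, 0, 0.04, 0, 0, 0, 0.04, 0, 0, 0]
}}

```text
time_s: 21.68
tcp_pos: [0.5225, 0.2093, 0.037]
eef_rot: [-0.021, 0.706, 0.021, 0.708]
ft_force: [-11.3, -3.8, 50.2]
width: 0.147
```

```bash
python3 - <<'E'
from h import *
plan(.5225,.2096,.037,3.4)
d,p=snap("wrist","w25");X=cloud(d,p)
for v,u in((110,260),(110,380),(140,320),(180,260),(180,380)):print(u,v,X[v,u].round(4))
print("exp plate z",p[0][2]+.0338)
e,_=snap("scene","x");X=cloud(e)
c=e["image"][170:340,180:360,::-1];cv2.imwrite("pics/s25c.png",cv2.resize(c,None,fx=3.5,fy=3.5,interpolation=cv2.INTER_CUBIC))
E
```

```text
t 21.68 tcp [0.5225 0.2093 0.037 ] x-axis [ 0.002  0.    -1.   ] zhead 3.34 need [0.0, 0.003, 0.001, -0.001] q7 -0.6 w 0.147 F [-11.3  -3.8  50.2]
260 110 [0.4896 0.279  0.0705]
380 110 [0.5446 0.2822 0.071 ]
320 140 [0.5179 0.2671 0.0712]
260 180 [0.49   0.2462 0.0707]
380 180 [0.5481 0.2495 0.0704]
exp plate z 0.07081532648339872
```

View pics/w25.png

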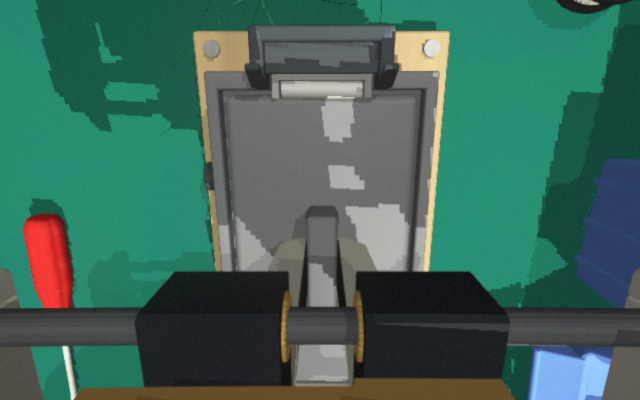

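View pics/s25c.png

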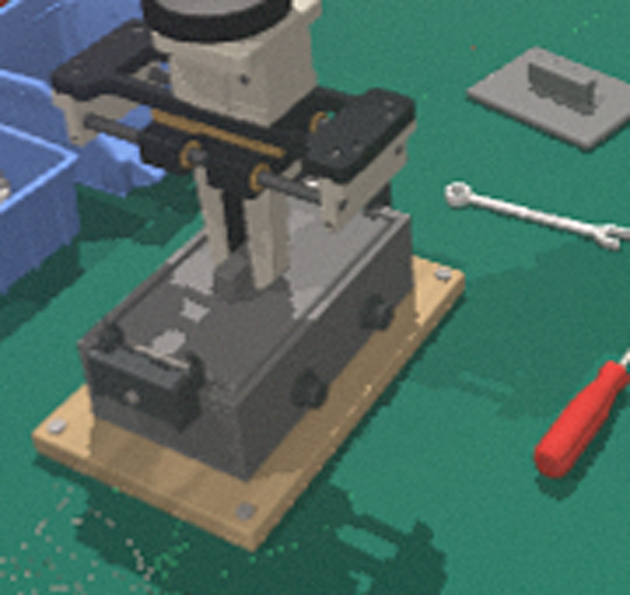

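Contact at 50 N on the ledge; the plate top reads 0.0705–0.071 everywhere (home is 0.071) and the far roller at (320,88) is now on top of the cover's end. Relieving, releasing and rising.

Emit:
{"name": "send_rows", "arguments": {
  "increments": [-0.02, 0, 0, 0, -0.035, 0, 0, 0, -0.035, 0, 0, 0]
}}

```text
time_s: 22.15
tcp_pos: [0.5224, 0.2093, 0.0371]
eef_rot: [-0.021, 0.707, 0.021, 0.707]
ft_force: [-1.4, -1.3, 11.0]
width: 0.143
```

Emit:
{"name": "send_rows", "arguments": {
  "increments": [0, 0, 0, 0, 0, 0, 0, 0, 0, 0, 0, 0, 0, 0, 0, 0],
  "claw": 0.4
}}

```text
time_s: 22.65
tcp_pos: [0.5233, 0.2095, 0.0369]
eef_rot: [-0.02, 0.706, 0.021, 0.707]
ft_force: [4.0, 0.1, 5.5]
width: 0.394
```

Emit:
{"name": "send_rows", "arguments": {
  "increments": [-0.3, 0, 0, 0, -0.9, 0, 0, 0, -1, 0, 0, 0, -1, 0, 0, 0]
}}

```text
time_s: 23.15
tcp_pos: [0.5217, 0.2091, 0.1366]
eef_rot: [-0.021, 0.707, 0.021, 0.707]
ft_force: [-0.1, 0.5, -1.5]
width: 0.398
```

Emit:
{"name": "send_rows", "arguments": {
  "increments": [-0.9, -0.8, 0, 0, -0.9, -0.8, 0, 0, -0.9, -0.8, 0, 0, -0.9, -0.8, 0, 0]
}}

```text
time_s: 23.65
tcp_pos: [0.5259, 0.1296, 0.2248]
eef_rot: [-0.021, 0.708, 0.021, 0.706]
ft_force: [-0.7, 0.0, -1.1]
width: 0.397
```

```bash
python3 - <<'E'
from h import *
plan(.5225,.2096,.037,3.4)
d,p=snap("wrist","w26");X=cloud(d,p)
e,_=snap("scene","x");c=e["image"][130:330,180:420,::-1];cv2.imwrite("pics/s26c.png",cv2.resize(c,None,fx=3.2,fy=3,interpolation=cv2.INTER_CUBIC))
E
```

```text
t 23.65 tcp [0.5259 0.1296 0.2248] x-axis [-0.003 -0.    -1.   ] zhead 3.35 need [1.878, 0.801, 0.018, -0.001] q7 -0.38 w 0.397 F [-0.7  0.  -1.1]
```

View pics/w26.png

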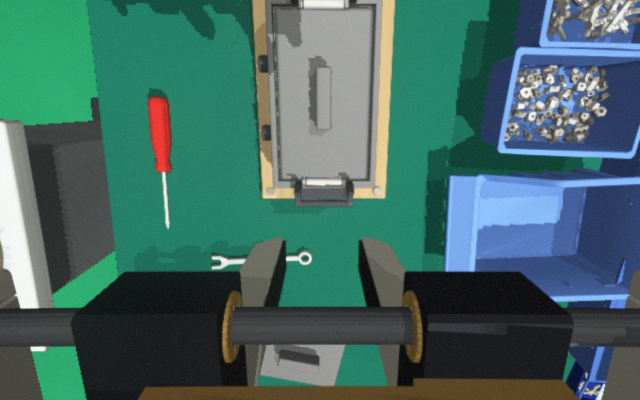

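View pics/s26c.png

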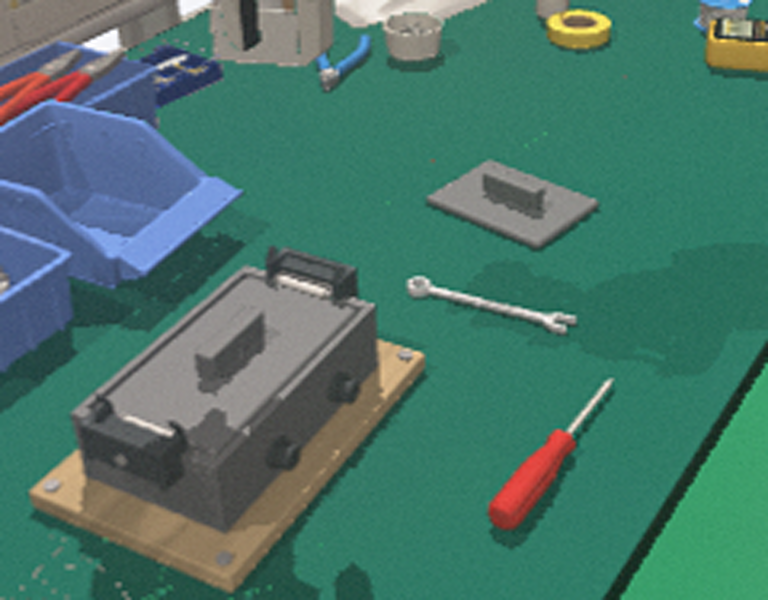

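Both pictures show the cover inside the recess with both rollers ((323,182) and (323,3) in the wrist view) over its ends; the spanner is flat at about (262,260). A last numeric check: plane of the cover, its centre, and the spanner.

```bash
python3 - <<'E'
from h import *
def fit(P):
    c=np.median(P,0);A=np.c_[P[:,:2]-c[:2],np.ones(len(P))];s=np.linalg.lstsq(A,P[:,2],rcond=None)[0];return c.round(4),"tilt",s[:2].round(4),"z at mid",round(s[2],4)
d,p=snap("wrist","w27");X=cloud(d,p)
P=X[12:172,282:368].reshape(-1,3);P=P[abs(P[:,2]-.071)<.006];print("wrist plate",fit(P))
e,_=snap("scene","x");Y=cloud(e);ok=(abs(Y[:,:,0]-.52)<.038)&(abs(Y[:,:,1]-.209)<.07)&(abs(Y[:,:,2]-.071)<.006);print("scene plate",fit(Y[ok]))
g=(X[:,:,2]>.086)&(X[:,:,2]<.096);g[:60]=0;g[135:]=0;g[:,:305]=0;g[:,340:]=0
c=max(cv2.findContours(g.astype(np.uint8),cv2.RETR_EXTERNAL,cv2.CHAIN_APPROX_NONE)[0],key=cv2.contourArea)
print("rib",cv2.minAreaRect((onplane(d,c.reshape(-1,2),.091,p)[:,:2]*1000).astype(np.float32)))
hsv=cv2.cvtColor(e["image"],cv2.COLOR_RGB2HSV);s=(abs(Y[:,:,0]-.45)<.09)&(abs(Y[:,:,1])<.04)&(hsv[:,:,1]<60)&(e["image"].min(2)>120);print("spanner",s.sum(),np.median(Y[s],0).round(3),Y[s][:,2].max())
q=onplane(d,[(262.5,57)],.071,p) 
E
python3 - <<'E'
from h import *
e,_=snap("scene","x");Y=cloud(e);g=cv2.cvtColor(e["image"],cv2.COLOR_RGB2HSV)[:,:,1]<60
m=(np.hypot(Y[:,:,0]-.498,Y[:,:,1]+.127)<.1)&g&(Y[:,:,2]<.016)&(Y[:,:,2]>.003)
c=max(cv2.findContours(m.astype(np.uint8),cv2.RETR_EXTERNAL,cv2.CHAIN_APPROX_NONE)[0],key=len)
print("short",cv2.minAreaRect((onplane(e,c.reshape(-1,2),.008)[:,:2]*1000).astype(np.float32)))
E
```

```text
wrist plate (array([0.5229, 0.2172, 0.0703]), 'tilt', array([-0.0004,  0.0034]), 'z at mid', np.float64(0.0704))
scene plate (array([0.5129, 0.2234, 0.0701]), 'tilt', array([-0.004 ,  0.0009]), 'z at mid', np.float64(0.0702))
rib ((521.3756713867188, 207.9127655029297), (14.344032287597656, 54.40319061279297), 2.397834062576294)
spanner 182 [0.449 0.004 0.004] 0.008619815831206745
short ((502.3108825683594, -132.70135498046875), (91.60067749023438, 119.85133361816406), 81.13755798339844)
```

Everything agrees: the plate is level (slopes under 0.005) at 0.070–0.071, the spanner is flat, and the short cover hasn't moved. Handing in.

```bash
python3 -c "
from plant import hand_in
print(hand_in())"
```

```text
the job is handed in; nothing more can be done
None
```

I laid the spanner flat on the bench and seated the long cover in the box, rib up, with both end rollers over it. I handed the job in at about 24 s of the 69 s allowed; no verdict is reported.

**How it went**
- **Missed first grasp:** my first try at the spanner closed on nothing. All three cameras showed the real fingertips about 37 mm above the reported TCP. I corrected for that from then on, and nothing was disturbed.
- **Spanner release:** I let go with the fingertips just above the bench, so the spanner fell about 15 mm and landed flat.
- **Long cover:** I held it by the rib, turned it about 100° into line with the box, and lowered it between the cheeks. The press ended with about 50 N on the ledge.

**Last checks**
- **Height and tilt:** the plate top reads 0.070–0.071 m, where fully home is 0.071 m. Its slopes are under 0.005.
- **Position:** the rib centre is at (0.521, 0.208), against a measured box centre of (0.521–0.523, 0.208–0.209).
- **Rotation:** the rib reads about 1° (0.017 rad) off the box heading.
- **Other parts:** the spanner top is at or below 9 mm. The short cover is within 1 mm of where it started. The gripper is clear and touches nothing.

**Disagreements**
- The scene camera put the box and the long cover about 6 mm from where the wrist camera did in both x and y. I used the wrist camera for positioning.
- Wrist readings of the box centre varied by about 2–3 mm with viewing direction.

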